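Build the sieve stack on the shaker

TASK

Build the sieve stack on the shaker for a particle-size run: onto the shaker's steel pan put the fine sieve with the blue band, on it the medium one with the yellow band, then the coarse one with the red band, and last the lid, in that order, each set level and fully home in the one below before the next. Leave the green-banded sieve, the funnel, the timer and the white stir bar where they are, then let go and leave the stack standing.

Things in the scene. Friction and masses are not known exactly. Their poses are not given: they have to be found in the camera images.
- shaker: Sieve shaker, fixed: white box 120 x 130 mm (x, y) with dark front panel and dark top plate, in its middle a bare steel receiving pan of 56 mm diameter, one piece. Origin at the centre of its underside on the worktop, z up; x points to its back. The pan's rim is 72 mm above the origin; the box itself is 40 mm high.
- pan_rim (a point): Centre of the receiving pan's open mouth at the height of its rim, on top of the shaker (72 mm above the worktop), z up. The mouth has inner radius 24.5 mm and is 10 mm deep; a sieve seated in it has its origin 8 mm below this point.
- sieve_blue: Loose test sieve, blue band, fine 1.6 mm mesh. Origin: centre of underside, z up; round. Height 0-8 mm: tapered foot, radius 19 to 23; 8: shoulder; 8-22: steel wall, radius 28, grip here; 22-32: blue band, radius 27, an open mouth of radius 24.5, 10 deep, mesh at its bottom. Seated, a foot is inside the mouth below, shoulder on its rim: origin 24 mm above the origin of the sieve below. 0.11 kg.
- sieve_yellow: Loose test sieve, yellow band, medium 3.5 mm mesh. Origin: centre of underside, z up; round. Height 0-8 mm: tapered foot, radius 19 to 23; 8: shoulder; 8-22: steel wall, radius 28, grip here; 22-32: yellow band, radius 27, an open mouth of radius 24.5, 10 deep, mesh at its bottom. Seated, a foot is inside the mouth below, shoulder on its rim: origin 24 mm above the origin of the sieve below. 0.11 kg.
- sieve_red: Loose test sieve, red band, coarse 6 mm mesh. Origin: centre of underside, z up; round. Height 0-8 mm: tapered foot, radius 19 to 23; 8: shoulder; 8-22: steel wall, radius 28, grip here; 22-32: red band, radius 27, an open mouth of radius 24.5, 10 deep, mesh at its bottom. Seated, a foot is inside the mouth below, shoulder on its rim: origin 24 mm above the origin of the sieve below. 0.11 kg.
- sieve_green: Loose test sieve, green band, very coarse 10 mm mesh, not wanted. Origin: centre of underside, z up; round. Height 0-8 mm: tapered foot, radius 19 to 23; 8: shoulder; 8-22: steel wall, radius 28, grip here; 22-32: green band, radius 27, an open mouth of radius 24.5, 10 deep, mesh at its bottom. Seated, a foot is inside the mouth below, shoulder on its rim: origin 24 mm above the origin of the sieve below. 0.11 kg.
- lid: The stack's lid, loose: a steel disc of radius 28 mm between 8 and 18 mm height, the same 8 mm tapering foot below it (radius 19 to 23 mm), and a black upright knob on top, 17 mm in diameter, from 18 to 42 mm. Origin at the centre of the underside, z up. About 0.09 kg. Seated, its origin is 24 mm above that of the sieve it closes.
- funnel: Bystander: cream plastic funnel standing on its rim, stem up, 61 mm in diameter, 62 mm high, loose. Origin at the centre of its underside.
- bench_timer: Bystander: white bench timer lying flat, 66 x 62 x 18 mm, loose. Origin at the centre of its underside.
- stir_bar: Bystander: white magnetic stir bar lying flat, 9 x 30 x 9 mm, loose. Origin at the centre of its underside.
There are look-alikes about, which are no part of the job. What is shaped like the lid but brown or turquoise is not meant.

How it is judged:
On the way, in this order (a step that is already met when the one before it is completed fails the run):
1. the blue-banded fine sieve sits fully down on the shaker's pan (z of sieve_blue in the frame of pan_rim between -0.0105 and -0.0055 m and horizontal distance between sieve_blue and pan_rim below 0.0045 m and angle between sieve_blue's own z axis and vertical below 0.06 rad), for 0.2 s.
2. the yellow-banded medium sieve sits fully down on the blue one (all of step 1 and z of sieve_yellow in the frame of sieve_blue between 0.0215 and 0.0265 m and horizontal distance between sieve_yellow and sieve_blue below 0.0045 m and angle between sieve_yellow's own z axis and vertical below 0.06 rad), for 0.2 s.
3. the red-banded coarse sieve sits fully down on the yellow one (all of step 2 and z of sieve_red in the frame of sieve_yellow between 0.0215 and 0.0265 m and horizontal distance between sieve_red and sieve_yellow below 0.0045 m and angle between sieve_red's own z axis and vertical below 0.06 rad), for 0.2 s.
4. the lid sits fully down on the red sieve (all of step 3 and z of lid in the frame of sieve_red between 0.0215 and 0.0265 m and horizontal distance between lid and sieve_red below 0.0045 m and angle between lid's own z axis and vertical below 0.06 rad), for 0.2 s.
At the end, for the whole second after the job is handed in: From the bottom up: blue sieve in the pan, yellow in blue, red in yellow, lid in red, each within 2.5 mm of its full depth, within 4.5 mm of the axis of the one below and within 0.06 rad of level; all released and at rest; green sieve, funnel, timer and stir bar within 30 mm of where they began (all of step 4 and linear speed of each of sieve_blue, sieve_yellow, sieve_red, lid below 0.02 m/s and distance of each of sieve_green, funnel, bench_timer, stir_bar from where it was at the start of the episode below 0.03 m); the robot touches nothing.
It fails at once if the green sieve, the funnel, the timer or the stir bar is displaced by more than 30 mm (distance of any of sieve_green, funnel, bench_timer, stir_bar from where it was at the start of the episode above 0.03 m).
It also fails if it takes over 96 s, if anything falls off the work surface, if the arm or the gripper's body presses on something with over 40 N, if the wrist force passes 120 N, or if a joint passes its speed limit or range.

ROBOT

A 7-joint arm with a two-finger parallel gripper is mounted at the origin on a cart in front of the work surface, level with it; the furniture and walls round the work are solid. World frame = base frame: x ahead of the robot, y to its left, z up, the work surface at z = 0. Lengths are in m, angles in rad, forces in N, time in s.
With the tool pointing down it reaches from about 0.4 to 0.9 m from the base axis. Payload 5.6 kg.
Tool frame: the origin (TCP) lies at the very end of the fingers, on their centre line; the grasp point (between the pads) lies 19 mm behind it (env.grasp_offset is the distance from the TCP to the grasp point, in m); x points along the fingers, y is the direction in which the jaws open and shut, and the axes are right-handed (so a half turn about x gives the same grasp; the last joint's range is limited). The gripper opens to 92 mm and grips with 3 to 60 N. Pads are 20 mm wide; open, the fingers measure 128 mm over their backs; the gripper's body (75 mm by 189 mm) begins 69 mm behind the grasp point.
Start: joints at [1.095, 0.468, -0.012, 1.603, 0.006, 1.071, -0.056], TCP at [0.273, -0.59, 0.215] pointing down, gripper open.
Joint ranges: [-2.53, 2.53], [-0.31, 2.02], [-1.57, 1.55], [0.28, 2.44], [-1.29, 4.43], [0.15, 1.84], [-2.92, 2.92]. Speed limits (rad/s): [2.57, 2.57, 3.14, 3.14, 3.14, 3.14, 3.14].

INTERFACE

Orientations are given as a unit quaternion [x, y, z, w].
In Python, from station import status, capture, camera_params, hand_in, env gives the robot as it stands. The module is installed in compiled form; this text tells all that it offers.
- The arm moves only by the tool move_arm, never from a script. Its argument "increments" is a list of rows, each an object of numbers: "tx", "ty", "tz": the shift along the tool's x, y, z in cm; "rx", "ry", "rz": the turn, a rotation vector about the tool's x, y, z in rad. In form: [{"tx": .., "ty": .., "tz": .., "rx": .., "ry": .., "rz": ..}, ...]. A call has 1 to 5 rows; each row shifts and turns the pose as measured when the row begins, along the tool's axes as they then stand; what a row does not reach is not made up. A row lasts 1/12 s, in which the tool goes at most 41.7 mm and 7.16 degrees, less where a joint would pass 70% of its speed; a pose out of reach is approached as far as the arm can. A call with a gripper value outside its range is refused whole. "claw" is the opening in per cent of the stroke, from 0 (shut) to 100 (fully open), set as the call begins (left out, the last holds). The fingers move at their own pace and stop on an object; "force" is the grip in N (left out, the last holds). Time passes only in rows, so rows that do not move let the fingers close. It gives the time, the measured TCP pose, the force and the opening at its end, in the units of the state.
- status.read_state(): the state, without advancing time (a new reading comes with each control period).
- capture(name): name is "scene" or "top" or "wrist"; returns (picture, depth): 400x640x3 uint8, red, green, blue; 400x640 float32, m along the optical axis (not along the pixel's ray), 0 where there is no reading.
- camera_params(name): a dict with "fx", "fy", "cx", "cy" (pixels), "R" (3x3) and "t" (3): a world point X has camera coordinates R X + t; the wrist camera has in their place "mount" (4x4, takes a point from camera to tool coordinates, whose origin is the TCP and whose axes are the tool frame's). Camera axes: x right, y down, z forward; pixel columns grow to the right and rows downward; lengths in m; the calibration is good to about 2 mm. A picture is of the moment at which its call begins: read the wrist's pose just before it. camera_params takes no time and is no camera call.
- hand_in(): hands the job in, once; it reports no verdict.
The state is a dict: "clock": time; "joint_pos": joint angles; "qvel": joint speeds; "joint_torque": joint torques, N m; "eef_pos": TCP position; "tcp_rot": TCP orientation; "contact_force": force on the tool from outside, world axes, zero at the start; "torque": the same for the moment, N m; "opening": finger opening in m.
Only numpy, scipy, OpenCV 4.12 (cv2) and the standard library are available. Lean on these libraries where they do the work, as an engineer would, in place of code of your own. Each camera call takes 0.05 s, during which the arm holds its last target.

## Working session

There is one attempt and no reset: what is moved stays moved. The work goes in short steps, Python scripts to look and compute and a tool call to move; the robot and the scene stay as the last step left them, time stands still between calls to the robot, and variables do not carry over. Pictures are saved under pics/ and viewed, and the job is handed in when it is done.

Besides the shell and the picture viewer there is one more tool, called as name(argument=value, ...) on one line, values as JSON. move_arm: Moves the arm, as the interface text tells. Its arguments: {"type":"object","properties":{"increments":{"type":"array","items":{"type":"object","properties":{"tx":{"type":"number"},"ty":{"type":"number"},"tz":{"type":"number"},"rx":{"type":"number"},"ry":{"type":"number"},"rz":{"type":"number"}}}},"claw":{"type":"number"},"force":{"type":"number"}},"required":["increments"]}

```bash
mkdir -p pics; ls; python3 - <<'E'
from station import status, capture, camera_params, env
import cv2, numpy as np
print(status.read_state())
for n in ("scene","top"):
    p,d=capture(n); cv2.imwrite(f"pics/{n}0.png",p[:,:,::-1]); np.savez(f"{n}0.npz",p=p,d=d); print(n,camera_params(n))
print(camera_params("wrist"), env.grasp_offset)
E
```

```text
pics
{'clock': 0.0, 'joint_pos': array([ 1.09500731,  0.46837917, -0.01163173,  1.60361967,  0.0060197 ,
        1.07139949, -0.05628602]), 'qvel': array([-0.00060989,  0.00077356,  0.00056682, -0.00048885,  0.00141657,
       -0.00115003, -0.00211855]), 'joint_torque': array([-6.74836028e-04, -5.20573139e+01, -1.16024661e-02, -2.43750751e+01,
       -5.63561905e-02,  1.73110468e-02,  1.46891693e-04]), 'eef_pos': array([ 0.27231437, -0.58956279,  0.21364072]), 'tcp_rot': array([-0.69043813, -0.15241773,  0.69079474, -0.15121722]), 'contact_force': array([-0.64600278, -0.15724896,  0.21330356]), 'torque': array([ 0.00872915,  0.08727247, -0.00178436]), 'opening': 0.09177183069253331}
scene {'fx': 447.15293933089305, 'fy': 447.15293933089305, 'cx': 315.038566352403, 'cy': 208.22736295833568, 'R': array([[-0.61435475, -0.78901769,  0.00439621],
       [-0.46083391,  0.35428647, -0.81370339],
       [ 0.64046885, -0.50192846, -0.58126368]]), 't': array([0.32598116, 0.30939818, 0.80936876])}
top {'fx': 369.19049006521544, 'fy': 369.19049006521544, 'cx': 320.8001046170695, 'cy': 196.39951952412514, 'R': array([[ 2.32453299e-02, -9.99729756e-01, -2.65536350e-04],
       [-9.94483438e-01, -2.30961677e-02, -1.02319392e-01],
       [ 1.02285608e-01,  2.64251952e-03, -9.94751563e-01]]), 't': array([0.00356869, 0.54303547, 1.10410015])}
{'fx': 326.61406392350426, 'fy': 326.61406392350426, 'cx': 320.30414012452337, 'cy': 198.90957275132686, 'mount': array([[ 2.01803899e-04, -2.55949472e-01,  9.66690140e-01,
        -1.70260307e-01],
       [ 9.99999916e-01,  3.96776849e-04, -1.03703403e-04,
         5.77607537e-04],
       [-3.57017437e-04,  9.66690080e-01,  2.55949530e-01,
        -7.27391009e-02],
       [ 0.00000000e+00,  0.00000000e+00,  0.00000000e+00,
         1.00000000e+00]])} 0.0187
```

View pics/scene0.png

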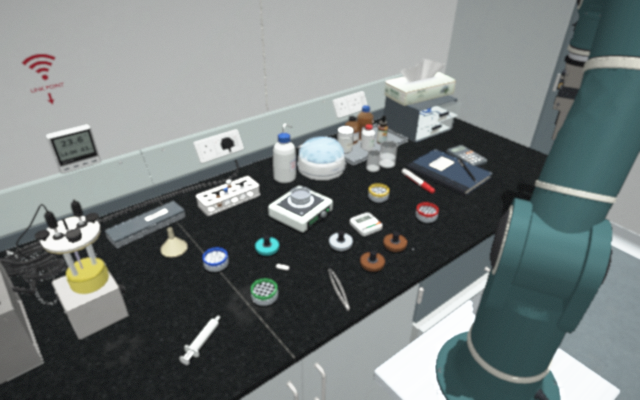

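View pics/top0.png

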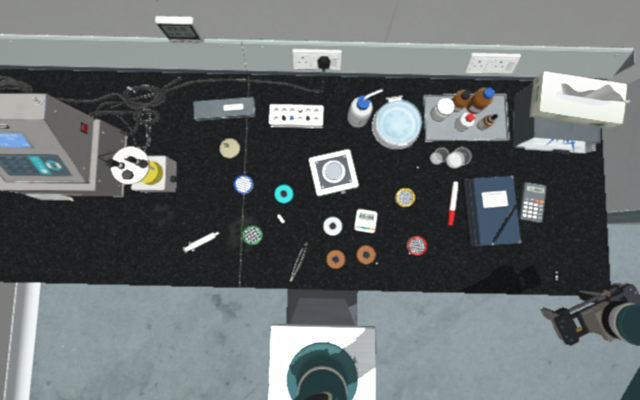

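```bash
cat > h.py <<'E'
import numpy as np, cv2
from station import status, capture, camera_params
from scipy.spatial.transform import Rotation as Ro
def cast(K,uv,z,pose=None):
    """pixel -> world on plane z. K from camera_params; pose=(R_wc,t_wc) for wrist"""
    uv=np.atleast_2d(uv).astype(float)
    ray=np.c_[(uv[:,0]-K['cx'])/K['fx'],(uv[:,1]-K['cy'])/K['fy'],np.ones(len(uv))]
    if pose is None:
        R=K['R'].T; c=-R@K['t']
    else: R,c=pose
    d=ray@R.T
    return c+d*((z-c[2])/d[:,2])[:,None]
def wpose(s,K):
    T=np.eye(4);T[:3,:3]=Ro.from_quat(s['tcp_rot']).as_matrix();T[:3,3]=s['eef_pos']
    M=T@K['mount'];return M[:3,:3],M[:3,3]
def pts(K,d,pose=None):
    v,u=np.indices(d.shape)
    P=np.stack([(u-K['cx'])/K['fx']*d,(v-K['cy'])/K['fy']*d,d],-1)
    if pose is None: return (P-K['t'])@K['R']
    return P@pose[0].T+pose[1]
def proj(K,X):
    c=K['R']@np.asarray(X)+K['t'];return K['fx']*c[0]/c[2]+K['cx'],K['fy']*c[1]/c[2]+K['cy']
E
python3 - <<'E'
from h import *
f=np.load('top0.npz');p,d=f['p'],f['d'];K=camera_params('top')
W=pts(K,d)
n={'blue':(243,184),'yellow':(405,197),'red':(417,246),'green':(251,235),'lid':(333,226),'turq':(284,194),'br1':(336,260),'br2':(366,255),'shaker':(333,172),'funnel':(229,148),'timer':(366,221),'stir':(281,218)}
for k,(u,v) in n.items():
    w=W[v-14:v+15,u-14:u+15].reshape(-1,3); m=(w[:,2]>(.006 if k!='shaker' else .06))&(d[v-14:v+15,u-14:u+15].ravel()>0)
    q=w[m]; (c,r)=cv2.minEnclosingCircle(q[:,:2].astype(np.float32))
    print(k,len(q),np.round(q[:,:2].mean(0),4),'mec',np.round(c,4),round(r,4),'z95',np.percentile(q[:,2],[10,50,98]).round(3))
c=p[130:280,210:440];cv2.imwrite('pics/c0.png',cv2.resize(c[:,:,::-1],None,fx=3.4,fy=3.4,interpolation=cv2.INTER_CUBIC))
E
```

```text
blue 274 [0.5757 0.2574] mec [0.5867 0.2689] 0.043 z95 [0.019 0.022 0.033]
yellow 275 [ 0.5463 -0.2402] mec [ 0.5469 -0.2404] 0.0279 z95 [0.018 0.022 0.033]
red 284 [ 0.4003 -0.276 ] mec [ 0.4001 -0.2758] 0.0276 z95 [0.019 0.022 0.034]
green 280 [0.4202 0.2233] mec [0.4167 0.2243] 0.0312 z95 [0.018 0.022 0.034]
lid 255 [ 0.454  -0.0199] mec [ 0.4624 -0.0287] 0.0394 z95 [0.015 0.018 0.042]
turq 255 [0.5496 0.1324] mec [0.5501 0.1329] 0.028 z95 [0.015 0.017 0.042]
br1 263 [ 0.354  -0.0311] mec [ 0.3536 -0.0315] 0.0277 z95 [0.015 0.018 0.042]
br2 263 [ 0.3698 -0.1231] mec [ 0.3694 -0.1236] 0.0279 z95 [0.014 0.017 0.043]
shaker 221 [ 0.6179 -0.0183] mec [ 0.618  -0.0186] 0.0276 z95 [0.06  0.062 0.074]
funnel 238 [0.6901 0.3083] mec [0.6919 0.3116] 0.0295 z95 [0.008 0.018 0.058]
timer 426 [ 0.472  -0.1218] mec [ 0.4724 -0.1216] 0.0408 z95 [0.012 0.015 0.02 ]
stir 15 [0.4742 0.1405] mec [0.4732 0.1367] 0.0162 z95 [0.006 0.008 0.011]
```

View pics/c0.png

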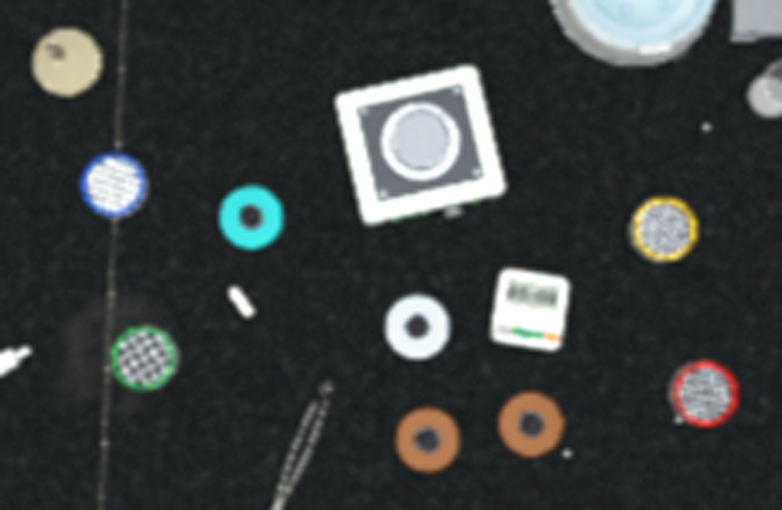

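```bash
cat >> h.py <<'E'
def plan(x,y,z,yaw=None,lvl=True):
    """remaining tool-frame shift in cm and rotvec to bring TCP to x,y,z, tool x down, tool y at yaw (mod pi)"""
    s=status.read_state();R=Ro.from_quat(s['tcp_rot']).as_matrix();p=np.array(s['eef_pos'])
    cy=np.arctan2(R[1,1],R[0,1])
    if yaw is None: yaw=cy
    else: yaw=cy+(yaw-cy+np.pi/2)%np.pi-np.pi/2
    yt=np.array([np.cos(yaw),np.sin(yaw),0]);xt=np.array([0,0,-1.]);T=np.c_[xt,yt,np.cross(xt,yt)]
    rv=Ro.from_matrix(R.T@T).as_rotvec()
    d=R.T@(np.array([x,y,z])-p)*100
    print('clock %.2f'%s['clock'],'tcp',p.round(4),'yaw %.3f'%cy,'tilt %.4f'%np.arccos(-R[2,0]),'F',np.round(s['contact_force'],1),'open %.4f'%s['opening'],'q',np.round(s['joint_pos'],2))
    print('shift now(cm)',d.round(2),'rot',rv.round(3),'shift after rot(cm)',(T.T@(np.array([x,y,z])-p)*100).round(2))
    return R
E
python3 - <<'E'
from h import *
print(plan(0.576,.257,.2,np.pi/2).round(3))
E
```

```text
clock 0.10 tcp [ 0.2723 -0.5896  0.2137] yaw -1.138 tilt 0.0016 F [ 0.3  0.6 -0.6] open 0.0921 q [ 1.1   0.47 -0.01  1.6   0.01  1.07 -0.06]
shift now(cm) [  1.46 -64.13 -63.07] rot [0.433 0.    0.001] shift after rot(cm) [  1.37 -84.66 -30.37]
[[-0.001  0.419 -0.908]
 [ 0.001 -0.908 -0.419]
 [-1.    -0.002  0.   ]]
```

move_arm(increments=[{"rx":0.11,"ty":-3,"tz":-1},{"rx":0.11,"ty":-3,"tz":-1},{"rx":0.11,"ty":-3,"tz":-1},{"rx":0.1,"ty":-3,"tz":-1},{"ty":-3.8,"tz":-1.4}], claw=100, force=30)

```text
invalid input at $.increments[0]: expected keys tx, ty, tz, rx, ry, rz
```

move_arm(increments=[{"ty":-3.8,"tz":-1.4},{"ty":-3.8,"tz":-1.4},{"ty":-3.8,"tz":-1.4},{"ty":-3.8,"tz":-1.4},{"ty":-3.8,"tz":-1.4}])

```text
invalid input at $.increments[0]: expected keys tx, ty, tz, rx, ry, rz
```

```bash
python3 - <<'E'
from h import *
plan(0.576,.257,.2,np.pi/2)
E
```

```text
clock 0.10 tcp [ 0.2723 -0.5896  0.2137] yaw -1.138 tilt 0.0016 F [ 0.3  0.6 -0.6] open 0.0921 q [ 1.1   0.47 -0.01  1.6   0.01  1.07 -0.06]
shift now(cm) [  1.46 -64.13 -63.07] rot [0.433 0.    0.001] shift after rot(cm) [  1.37 -84.66 -30.37]
```

move_arm(increments=[{"tx":0,"ty":-3,"tz":-1,"rx":0.11,"ry":0,"rz":0},{"tx":0,"ty":-3,"tz":-1,"rx":0.11,"ry":0,"rz":0},{"tx":0,"ty":-3,"tz":-1,"rx":0.11,"ry":0,"rz":0},{"tx":0,"ty":-3,"tz":-1,"rx":0.1,"ry":0,"rz":0},{"tx":0,"ty":-3.8,"tz":-1.4,"rx":0,"ry":0,"rz":0}], claw=100, force=30)

```text
clock: 0.52
eef_pos: [0.2883, -0.4275, 0.2093]
tcp_rot: [-0.705, 0.011, 0.709, 0.013]
contact_force: [1.3, -0.7, 0.5]
opening: 0.0917
```

move_arm(increments=[{"tx":0,"ty":-3.8,"tz":-1.4,"rx":0,"ry":0,"rz":0},{"tx":0,"ty":-3.8,"tz":-1.4,"rx":0,"ry":0,"rz":0},{"tx":0,"ty":-3.8,"tz":-1.4,"rx":0,"ry":0,"rz":0},{"tx":0,"ty":-3.8,"tz":-1.4,"rx":0,"ry":0,"rz":0},{"tx":0,"ty":-3.8,"tz":-1.4,"rx":0,"ry":0,"rz":0}])

```text
clock: 0.93
eef_pos: [0.3637, -0.2325, 0.2084]
tcp_rot: [-0.704, 0.013, 0.71, 0.014]
contact_force: [1.3, -0.3, -0.4]
opening: 0.0918
```

```bash
python3 - <<'E'
from h import *
plan(0.576,.257,.2,np.pi/2)
E
```

```text
clock 0.93 tcp [ 0.3637 -0.2325  0.2084] yaw -1.609 tilt 0.0081 F [ 1.3 -0.3 -0.4] open 0.0918 q [ 0.61  0.12 -0.13  2.1   0.02  0.93 -1.14]
shift now(cm) [  0.81 -49.73 -19.35] rot [-0.038  0.008  0.003] shift after rot(cm) [  0.84 -48.95 -21.23]
```

move_arm(increments=[{"tx":0.2,"ty":-3.9,"tz":-1.6,"rx":-0.038,"ry":0.008,"rz":0.003},{"tx":0,"ty":-3.9,"tz":-1.6,"rx":0,"ry":0,"rz":0},{"tx":0,"ty":-3.8,"tz":-1.6,"rx":0,"ry":0,"rz":0},{"tx":0,"ty":-3.8,"tz":-1.6,"rx":0,"ry":0,"rz":0},{"tx":0,"ty":-3.8,"tz":-1.6,"rx":0,"ry":0,"rz":0}])

```text
clock: 1.35
eef_pos: [0.442, -0.0396, 0.2065]
tcp_rot: [0.708, -0.001, -0.707, 0.001]
contact_force: [0.4, 0.1, -0.1]
opening: 0.0918
```

move_arm(increments=[{"tx":0.2,"ty":-3.9,"tz":-1.6,"rx":0,"ry":0,"rz":0},{"tx":0,"ty":-3.9,"tz":-1.6,"rx":0,"ry":0,"rz":0},{"tx":0,"ty":-3.8,"tz":-1.6,"rx":0,"ry":0,"rz":0},{"tx":0,"ty":-3.8,"tz":-1.6,"rx":0,"ry":0,"rz":0},{"tx":0,"ty":-3.8,"tz":-1.6,"rx":0,"ry":0,"rz":0}])

```text
clock: 1.77
eef_pos: [0.5195, 0.1537, 0.2038]
tcp_rot: [0.707, -0.001, -0.707, 0.001]
contact_force: [0.6, 0.5, -0.0]
opening: 0.0921
```

```bash
python3 - <<'E'
from h import *
plan(0.576,.257,.15,np.pi/2)
E
```

```text
clock 1.77 tcp [0.5195 0.1537 0.2038] yaw -1.571 tilt 0.0032 F [ 0.6  0.5 -0. ] open 0.0921 q [-0.    0.34 -0.42  1.86  0.17  0.98 -2.07]
shift now(cm) [  5.35 -10.35  -5.64] rot [-0.    -0.001 -0.003] shift after rot(cm) [  5.38 -10.33  -5.65]
```

move_arm(increments=[{"tx":1,"ty":-3.4,"tz":-1.9,"rx":0,"ry":0,"rz":0},{"tx":2,"ty":-3.4,"tz":-1.9,"rx":0,"ry":0,"rz":0},{"tx":2,"ty":-3.4,"tz":-1.9,"rx":0,"ry":0,"rz":0},{"tx":0,"ty":0,"tz":0,"rx":0,"ry":0,"rz":0}])

```text
clock: 2.1
eef_pos: [0.5747, 0.2626, 0.1544]
tcp_rot: [0.708, 0.003, -0.707, 0.002]
contact_force: [-2.1, -0.6, -1.0]
opening: 0.0917
```

```bash
cat >> h.py <<'E'
def wlook(name):
    K=camera_params('wrist');s=status.read_state();P=wpose(s,K);p,d=capture('wrist')
    cv2.imwrite(f'pics/{name}.png',p[:,:,::-1]);np.savez(f'{name}.npz',p=p,d=d,R=P[0],c=P[1]);return K,P,p,d
def circ(K,P,p,d,z,hsv=None,near=None,rad=.06,zb=None):
    """fit circle: colour mask and/or depth-height band, ray cast onto plane z, report centre/radius"""
    W=pts(K,d,P);m=(d>0)
    if zb: m&=(W[...,2]>zb[0])&(W[...,2]<zb[1])
    if near is not None: m&=np.hypot(W[...,0]-near[0],W[...,1]-near[1])<rad
    if hsv:
        h=cv2.cvtColor(p,cv2.COLOR_RGB2HSV);m&=cv2.inRange(h,hsv[0],hsv[1])>0
    cs,_=cv2.findContours(m.astype(np.uint8),cv2.RETR_EXTERNAL,cv2.CHAIN_APPROX_NONE)
    c=max(cs,key=cv2.contourArea);e=cv2.fitEllipse(c)
    q=cast(K,c[:,0,:],z,P)[:,:2]
    A=np.c_[2*q,np.ones(len(q))];b=(q**2).sum(1);x=np.linalg.lstsq(A,b,rcond=None)[0]
    r=np.sqrt(x[2]+x[0]**2+x[1]**2);res=np.hypot(*(q-x[:2]).T)-r
    print('px',np.round(e[0],1),'circle',x[:2].round(4),'r %.4f'%r,'res %.4f'%res.std(),'zmed',np.median(W[...,2][m]).round(4),'n',m.sum())
    return x[:2]
E
python3 - <<'E'
from h import *
plan(0.576,.257,.15,np.pi/2)
K,P,p,d=wlook('w1')
circ(K,P,p,d,.032,((100,90,60),(130,255,255)),(.576,.257))
circ(K,P,p,d,.032,None,(.576,.257),zb=(.028,.04))
E
```

```text
clock 2.10 tcp [0.5747 0.2626 0.1544] yaw -1.563 tilt 0.0027 F [-2.1 -0.6 -1. ] open 0.0917 q [-0.18  0.54 -0.41  1.68  0.25  0.97 -2.24]
shift now(cm) [ 0.44  0.56 -0.13] rot [ 0.008 -0.002  0.002] shift after rot(cm) [ 0.44  0.56 -0.13]
px [327.4 189.3] circle [0.5788 0.2562] r 0.0272 res 0.0003 zmed 0.0314 n 772
px [327.  188.4] circle [0.5797 0.2565] r 0.0265 res 0.0003 zmed 0.0317 n 590
```

View pics/w1.png

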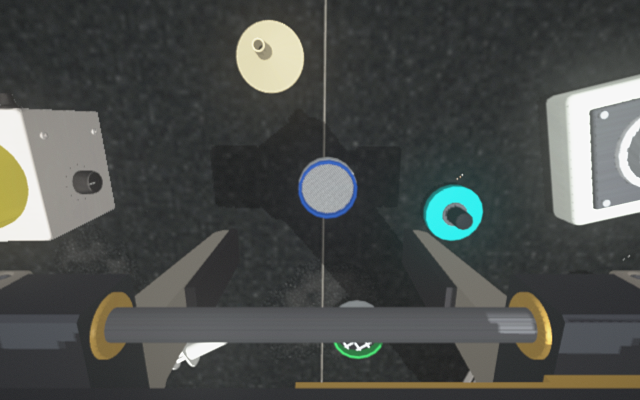

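move_arm(increments=[{"tx":3.5,"ty":0.65,"tz":-0.43,"rx":0.008,"ry":-0.002,"rz":0.002},{"tx":3.5,"ty":0,"tz":0,"rx":0,"ry":0,"rz":0},{"tx":2.5,"ty":0,"tz":0,"rx":0,"ry":0,"rz":0},{"tx":0,"ty":0,"tz":0,"rx":0,"ry":0,"rz":0}])

```text
clock: 2.48
eef_pos: [0.5803, 0.2517, 0.0595]
tcp_rot: [0.708, -0.002, -0.706, 0.0]
contact_force: [-0.7, -1.2, -0.0]
opening: 0.0915
```

```bash
python3 - <<'E'
from h import *
plan(0.579,.256,.008,np.pi/2)
E
```

```text
clock 2.48 tcp [0.5803 0.2517 0.0595] yaw -1.573 tilt 0.0043 F [-0.7 -1.2 -0. ] open 0.0915 q [-0.2   0.66 -0.36  1.73  0.31  0.8  -2.28]
shift now(cm) [ 5.15 -0.44  0.15] rot [-0.002 -0.003 -0.003] shift after rot(cm) [ 5.15 -0.43  0.13]
```

move_arm(increments=[{"tx":2,"ty":-0.4,"tz":0.13,"rx":0,"ry":-0.003,"rz":-0.003},{"tx":1.9,"ty":0,"tz":0,"rx":0,"ry":0,"rz":0},{"tx":0.7,"ty":0,"tz":0,"rx":0,"ry":0,"rz":0},{"tx":0,"ty":0,"tz":0,"rx":0,"ry":0,"rz":0}])

```text
clock: 2.82
eef_pos: [0.5811, 0.2521, 0.0169]
tcp_rot: [0.708, -0.003, -0.706, -0.002]
contact_force: [0.0, 1.1, -0.2]
opening: 0.0918
```

```bash
python3 - <<'E'
from h import *
plan(0.579,.256,.008,np.pi/2)
K,P,p,d=wlook('w2')
circ(K,P,p,d,.032,((100,90,60),(130,255,255)),(.576,.257))
E
```

```text
clock 2.82 tcp [0.5811 0.2521 0.0169] yaw -1.578 tilt 0.0036 F [ 0.   1.1 -0.2] open 0.0918 q [-0.22  0.72 -0.34  1.74  0.33  0.73 -2.31]
shift now(cm) [ 0.88 -0.39  0.21] rot [-0.007 -0.004 -0.001] shift after rot(cm) [ 0.89 -0.39  0.21]
px [311.5 258.3] circle [0.58   0.2565] r 0.0274 res 0.0005 zmed 0.0312 n 2805
```

View pics/w2.png

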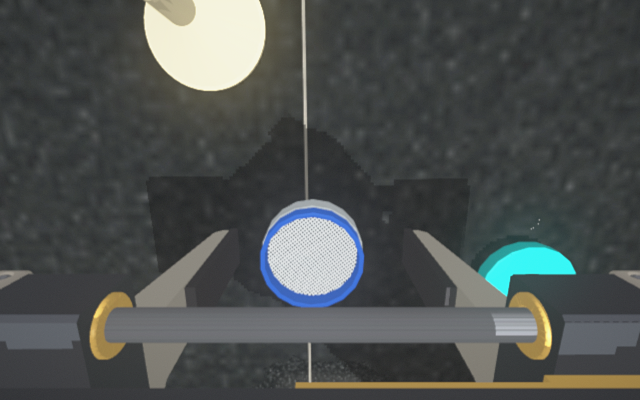

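move_arm(increments=[{"tx":0.5,"ty":-0.44,"tz":0.11,"rx":-0.007,"ry":-0.004,"rz":0},{"tx":0.4,"ty":0,"tz":0,"rx":0,"ry":0,"rz":0},{"tx":0,"ty":0,"tz":0,"rx":0,"ry":0,"rz":0}])

```text
clock: 3.12
eef_pos: [0.5834, 0.2573, 0.0129]
tcp_rot: [0.709, 0.0, -0.705, -0.001]
contact_force: [0.1, -0.8, 0.0]
opening: 0.0918
```

```bash
python3 - <<'E'
from h import *
plan(0.580,.2565,.008,np.pi/2)
E
```

```text
clock 3.12 tcp [0.5834 0.2573 0.0129] yaw -1.571 tilt 0.0069 F [ 0.1 -0.8  0. ] open 0.0918 q [-0.23  0.73 -0.34  1.74  0.34  0.73 -2.31]
shift now(cm) [0.49 0.08 0.34] rot [-0.001 -0.007  0.002] shift after rot(cm) [0.49 0.08 0.34]
```

move_arm(increments=[{"tx":0.5,"ty":0.05,"tz":0.35,"rx":0,"ry":-0.007,"rz":0.002},{"tx":0.1,"ty":0,"tz":0.1,"rx":0,"ry":-0.003,"rz":0},{"tx":0,"ty":0,"tz":0,"rx":0,"ry":0,"rz":0}])

```text
clock: 3.37
eef_pos: [0.5795, 0.2576, 0.0083]
tcp_rot: [-0.707, -0.0, 0.708, 0.0]
contact_force: [0.6, 0.8, 0.6]
opening: 0.0923
```

```bash
python3 - <<'E'
from h import *
plan(0.580,.2565,.008,np.pi/2)
E
```

```text
clock 3.37 tcp [0.5795 0.2576 0.0083] yaw -1.571 tilt 0.0019 F [0.6 0.8 0.6] open 0.0923 q [-0.23  0.73 -0.34  1.74  0.34  0.73 -2.31]
shift now(cm) [ 0.03  0.11 -0.05] rot [-0.     0.002  0.001] shift after rot(cm) [ 0.03  0.11 -0.05]
```

move_arm(increments=[{"tx":0,"ty":0,"tz":0,"rx":0,"ry":0,"rz":0},{"tx":0,"ty":0,"tz":0,"rx":0,"ry":0,"rz":0},{"tx":0,"ty":0,"tz":0,"rx":0,"ry":0,"rz":0},{"tx":0,"ty":0,"tz":0,"rx":0,"ry":0,"rz":0},{"tx":0,"ty":0,"tz":0,"rx":0,"ry":0,"rz":0}], claw=30, force=30)

```text
clock: 3.78
eef_pos: [0.5795, 0.2577, 0.0085]
tcp_rot: [-0.707, -0.0, 0.708, 0.0]
contact_force: [-0.6, 0.1, -0.1]
opening: 0.0611
```

```bash
python3 - <<'E'
from h import *
plan(0.618,-.0185,.15,np.pi/2)
K,P,p,d=wlook('w3')
circ(K,P,p,d,.032,((100,90,60),(130,255,255)),(.576,.257))
E
```

```text
clock 3.78 tcp [0.5795 0.2577 0.0085] yaw -1.571 tilt 0.0019 F [-0.6  0.1 -0.1] open 0.0611 q [-0.23  0.73 -0.34  1.74  0.34  0.73 -2.31]
shift now(cm) [-14.19  27.61  -3.83] rot [-0.     0.002  0.001] shift after rot(cm) [-14.15  27.62  -3.85]
px [322.1 260.8] circle [0.5811 0.2566] r 0.0268 res 0.0011 zmed 0.031 n 2820
```

Still closing (61 mm); a few more rows.

move_arm(increments=[{"tx":0,"ty":0,"tz":0,"rx":0,"ry":0,"rz":0},{"tx":0,"ty":0,"tz":0,"rx":0,"ry":0,"rz":0},{"tx":0,"ty":0,"tz":0,"rx":0,"ry":0,"rz":0}])

```text
clock: 4.08
eef_pos: [0.5795, 0.2576, 0.0084]
tcp_rot: [-0.707, -0.0, 0.708, 0.0]
contact_force: [-0.5, -0.4, 0.4]
opening: 0.0554
```

move_arm(increments=[{"tx":-1,"ty":0,"tz":0,"rx":0,"ry":0,"rz":0},{"tx":-3,"ty":0,"tz":0,"rx":0,"ry":0,"rz":0},{"tx":-3.5,"ty":0,"tz":0,"rx":0,"ry":0,"rz":0},{"tx":-3.5,"ty":1,"tz":0,"rx":0,"ry":0,"rz":0},{"tx":-3,"ty":2,"tz":0,"rx":0,"ry":0,"rz":0}])

```text
clock: 4.5
eef_pos: [0.5729, 0.2295, 0.1466]
tcp_rot: [-0.7, -0.002, 0.714, -0.004]
contact_force: [0.9, -0.0, 0.2]
opening: 0.0551
```

```bash
python3 - <<'E'
from h import *
plan(0.618,-.0185,.15,np.pi/2)
K,P,p,d=wlook('w4')
E
```

```text
clock 4.50 tcp [0.5729 0.2295 0.1466] yaw -1.563 tilt 0.0192 F [ 0.9 -0.   0.2] open 0.0551 q [-0.13  0.54 -0.41  1.71  0.24  0.96 -2.19]
shift now(cm) [-0.36 24.83 -4.31] rot [ 0.008  0.019 -0.003] shift after rot(cm) [-0.34 24.8  -4.51]
```

View pics/w4.png

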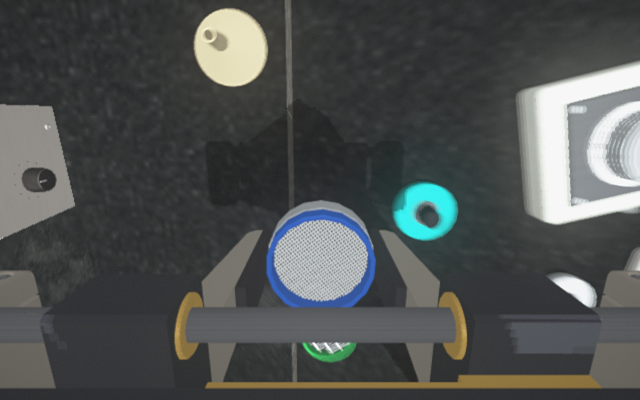

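move_arm(increments=[{"tx":-0.2,"ty":3.5,"tz":-0.6,"rx":0.008,"ry":0.015,"rz":-0.003},{"tx":0,"ty":3.6,"tz":-0.6,"rx":0,"ry":0.004,"rz":0},{"tx":0,"ty":3.6,"tz":-0.6,"rx":0,"ry":0,"rz":0},{"tx":0,"ty":3,"tz":-0.6,"rx":0,"ry":0,"rz":0},{"tx":0,"ty":1,"tz":0,"rx":0,"ry":0,"rz":0}])

```text
clock: 4.97
eef_pos: [0.6036, 0.0763, 0.1635]
tcp_rot: [0.715, 0.001, -0.699, -0.001]
contact_force: [-0.2, -1.3, -1.5]
opening: 0.0551
```

```bash
python3 - <<'E'
from h import *
plan(0.618,-.0185,.15,np.pi/2)
K,P,p,d=wlook('w5')
circ(K,P,p,d,.072,None,(.618,-.0185),zb=(.068,.08),rad=.04)
circ(K,P,p,d,.072,None,(.618,-.0185),zb=(.066,.08),rad=.04)
E
```

```text
clock 4.97 tcp [0.6036 0.0763 0.1635] yaw -1.571 tilt 0.0227 F [-0.2 -1.3 -1.5] open 0.0551 q [ 0.11  0.48 -0.39  1.75  0.22  0.93 -1.94]
shift now(cm) [ 1.36  9.49 -1.41] rot [-0.    -0.023  0.003] shift after rot(cm) [ 1.35  9.48 -1.44]
px [437.8 183.3] circle [ 0.6218 -0.0198] r 0.0268 res 0.0003 zmed 0.0717 n 822
px [437.5 183.2] circle [ 0.6219 -0.0195] r 0.0269 res 0.0004 zmed 0.0715 n 939
```

View pics/w5.png

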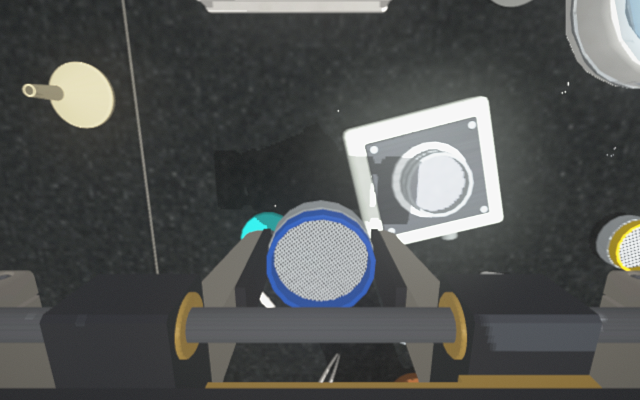

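move_arm(increments=[{"tx":0.5,"ty":2.5,"tz":-1.2,"rx":0,"ry":-0.023,"rz":0.003},{"tx":0,"ty":0,"tz":0,"rx":0,"ry":0,"rz":0},{"tx":0,"ty":0,"tz":0,"rx":0,"ry":0,"rz":0}])

```text
clock: 5.27
eef_pos: [0.6147, 0.0524, 0.1596]
tcp_rot: [-0.707, -0.0, 0.708, 0.001]
contact_force: [-0.5, 0.5, -0.9]
opening: 0.055
```

```bash
python3 - <<'E'
from h import *
plan(0.618,-.0185,.15,np.pi/2)
K,P,p,d=wlook('w6')
circ(K,P,p,d,.072,None,(.618,-.0185),zb=(.067,.08),rad=.04)
s=status.read_state();e=s['eef_pos']
b=circ(K,P,p,d,e[2]+.0236,((100,90,60),(130,255,255)),e[:2])
print('sieve-tcp',b-e[:2])
E
```

```text
clock 5.27 tcp [0.6147 0.0524 0.1596] yaw -1.572 tilt 0.0025 F [-0.5  0.5 -0.9] open 0.0550 q [ 0.15  0.51 -0.38  1.71  0.22  0.96 -1.89]
shift now(cm) [ 0.95  7.09 -0.34] rot [-0.001  0.002  0.002] shift after rot(cm) [ 0.96  7.09 -0.33]
px [409.1 194.7] circle [ 0.622  -0.0199] r 0.0268 res 0.0003 zmed 0.0716 n 859
px [320.3 260.6] circle [0.6164 0.0522] r 0.0267 res 0.0009 zmed 0.1823 n 2756
sieve-tcp [0.0014017  0.00118585]
```

move_arm(increments=[{"tx":0,"ty":3,"tz":-0.3,"rx":0,"ry":0,"rz":0},{"tx":0.5,"ty":3,"tz":-0.2,"rx":0,"ry":0,"rz":0},{"tx":2,"ty":1,"tz":0,"rx":0,"ry":0,"rz":0},{"tx":2.5,"ty":0,"tz":0,"rx":0,"ry":0,"rz":0},{"tx":0,"ty":0,"tz":0,"rx":0,"ry":0,"rz":0}])

```text
clock: 5.73
eef_pos: [0.6205, -0.0115, 0.11]
tcp_rot: [0.708, 0.005, -0.706, 0.002]
contact_force: [-0.9, -0.9, -1.5]
opening: 0.0549
```

```bash
python3 - <<'E'
from h import *
plan(0.6203,-.0197,.095,np.pi/2)
E
```

```text
clock 5.73 tcp [ 0.6205 -0.0115  0.11  ] yaw -1.560 tilt 0.0044 F [-0.9 -0.9 -1.5] open 0.0549 q [ 0.23  0.57 -0.35  1.74  0.24  0.87 -1.79]
shift now(cm) [1.49 0.83 0.03] rot [ 0.011 -0.003  0.004] shift after rot(cm) [1.5  0.82 0.02]
```

move_arm(increments=[{"tx":0.8,"ty":0.9,"tz":0,"rx":0.011,"ry":-0.003,"rz":0.004},{"tx":0.5,"ty":0,"tz":0,"rx":0,"ry":0,"rz":0},{"tx":0,"ty":0,"tz":0,"rx":0,"ry":0,"rz":0}])

```text
clock: 5.98
eef_pos: [0.6208, -0.0169, 0.0974]
tcp_rot: [-0.707, -0.001, 0.707, -0.001]
contact_force: [0.1, 1.4, -0.7]
opening: 0.0551
```

```bash
python3 - <<'E'
from h import *
plan(0.6203,-.0197,.095,np.pi/2)
K,P,p,d=wlook('w7')
for n in ('top',):
    p,d=capture(n);cv2.imwrite('pics/t7.png',cv2.resize(p[130:230,280:400,::-1],None,fx=5,fy=5))
p,d=capture('scene');cv2.imwrite('pics/s7.png',cv2.resize(p[120:260,230:400,::-1],None,fx=4,fy=4))
E
```

```text
clock 5.98 tcp [ 0.6208 -0.0169  0.0974] yaw -1.567 tilt 0.0009 F [ 0.1  1.4 -0.7] open 0.0551 q [ 0.23  0.59 -0.34  1.75  0.25  0.85 -1.8 ]
shift now(cm) [0.24 0.28 0.05] rot [0.003 0.    0.001] shift after rot(cm) [0.24 0.28 0.05]
```

View pics/s7.png

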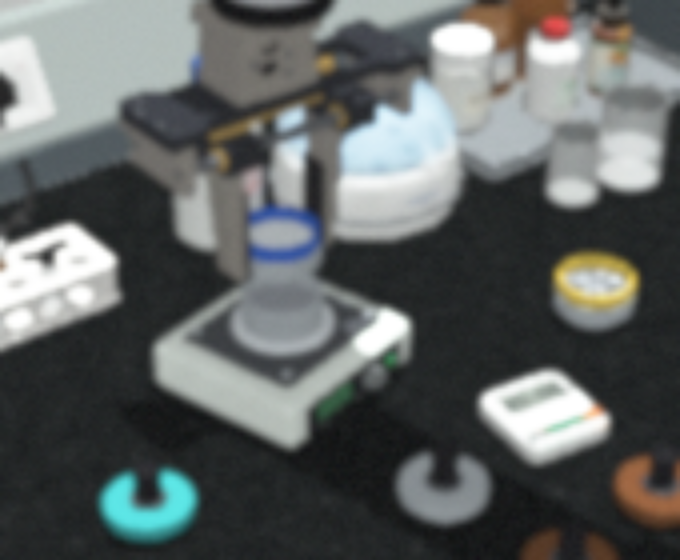

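View pics/w7.png

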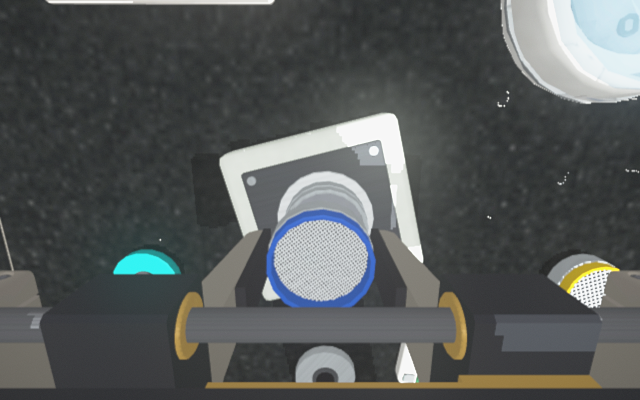

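move_arm(increments=[{"tx":0.3,"ty":0.33,"tz":0.05,"rx":0.003,"ry":0,"rz":0},{"tx":0.8,"ty":0,"tz":0,"rx":0,"ry":0,"rz":0},{"tx":0,"ty":0,"tz":0,"rx":0,"ry":0,"rz":0}])

```text
clock: 6.38
eef_pos: [0.6224, -0.0201, 0.0888]
tcp_rot: [0.709, 0.0, -0.705, 0.0]
contact_force: [0.2, -0.3, -0.9]
opening: 0.055
```

```bash
python3 - <<'E'
from h import *
plan(0.6203,-.0197,.0725,np.pi/2)
E
```

```text
clock 6.38 tcp [ 0.6224 -0.0201  0.0888] yaw -1.570 tilt 0.0056 F [ 0.2 -0.3 -0.9] open 0.0550 q [ 0.23  0.6  -0.34  1.75  0.26  0.83 -1.8 ]
shift now(cm) [ 1.63 -0.04  0.22] rot [ 0.001 -0.006  0.   ] shift after rot(cm) [ 1.63 -0.04  0.21]
```

move_arm(increments=[{"tx":0.6,"ty":-0.04,"tz":0.2,"rx":0,"ry":-0.006,"rz":0},{"tx":0.6,"ty":0,"tz":0.1,"rx":0,"ry":-0.003,"rz":0},{"tx":0.3,"ty":0,"tz":0,"rx":0,"ry":0,"rz":0},{"tx":0,"ty":0,"tz":0,"rx":0,"ry":0,"rz":0}])

```text
clock: 6.72
eef_pos: [0.62, -0.0197, 0.0725]
tcp_rot: [-0.706, -0.0, 0.708, -0.0]
contact_force: [0.1, -0.4, -0.2]
opening: 0.0555
```

```bash
python3 - <<'E'
from h import *
plan(0.6203,-.0197,.0725,np.pi/2)
K,P,p,d=wlook('w8')
E
```

```text
clock 6.72 tcp [ 0.62   -0.0197  0.0725] yaw -1.570 tilt 0.0025 F [ 0.1 -0.4 -0.2] open 0.0555 q [ 0.22  0.62 -0.33  1.76  0.26  0.81 -1.81]
shift now(cm) [ 0.    0.   -0.03] rot [0.001 0.002 0.001] shift after rot(cm) [ 0.    0.   -0.03]
```

View pics/w8.png

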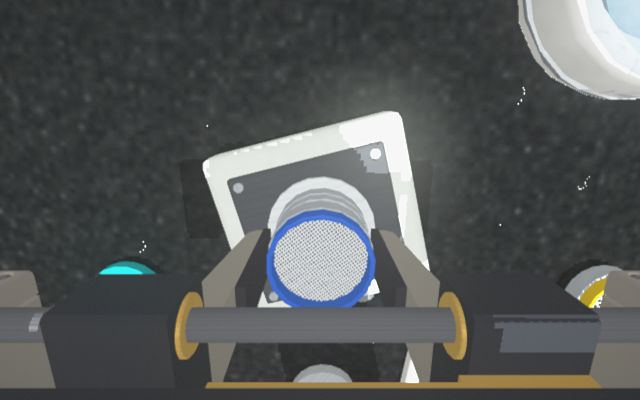

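move_arm(increments=[{"tx":0.15,"ty":0,"tz":0,"rx":0,"ry":0,"rz":0},{"tx":0,"ty":0,"tz":0,"rx":0,"ry":0,"rz":0}])

```text
clock: 6.93
eef_pos: [0.6203, -0.0196, 0.0729]
tcp_rot: [-0.706, -0.0, 0.708, -0.0]
contact_force: [-0.6, 0.2, -1.7]
opening: 0.055
```

move_arm(increments=[{"tx":0,"ty":0,"tz":0,"rx":0,"ry":0,"rz":0},{"tx":0,"ty":0,"tz":0,"rx":0,"ry":0,"rz":0},{"tx":0,"ty":0,"tz":0,"rx":0,"ry":0,"rz":0},{"tx":0,"ty":0,"tz":0,"rx":0,"ry":0,"rz":0},{"tx":0,"ty":0,"tz":0,"rx":0,"ry":0,"rz":0}], claw=100)

```text
clock: 7.35
eef_pos: [0.6206, -0.0194, 0.0735]
tcp_rot: [-0.707, -0.0, 0.708, -0.0]
contact_force: [0.1, 0.4, -0.6]
opening: 0.0864
```

move_arm(increments=[{"tx":-1.5,"ty":0,"tz":0,"rx":0,"ry":0,"rz":0},{"tx":-3,"ty":0,"tz":0,"rx":0,"ry":0,"rz":0},{"tx":-3.5,"ty":0,"tz":0,"rx":0,"ry":0,"rz":0},{"tx":-3,"ty":0,"tz":0,"rx":0,"ry":0,"rz":0},{"tx":0,"ty":0,"tz":0,"rx":0,"ry":0,"rz":0}])

```text
clock: 7.77
eef_pos: [0.6185, -0.0192, 0.1844]
tcp_rot: [-0.704, -0.001, 0.711, -0.0]
contact_force: [1.6, -0.5, 0.3]
opening: 0.0917
```

```bash
python3 - <<'E'
from h import *
plan(0.547,-.24,.19,np.pi/2)
K,P,p,d=wlook('w9')
circ(K,P,p,d,.096,((100,90,60),(130,255,255)),(.62,-.02))
W=pts(K,d,P);h=cv2.cvtColor(p,cv2.COLOR_RGB2HSV);m=(cv2.inRange(h,(100,90,60),(130,255,255))>0)&(d>0)&(np.hypot(W[...,0]-.62,W[...,1]+.02)<.04)
q=W[m];q=q[q[:,2]>.09];print(len(q),np.linalg.lstsq(np.c_[q[:,:2]-[.62,-.02],np.ones(len(q))],q[:,2],rcond=None)[0])
E
```

```text
clock 7.77 tcp [ 0.6185 -0.0192  0.1844] yaw -1.570 tilt 0.0099 F [ 1.6 -0.5  0.3] open 0.0917 q [ 0.26  0.49 -0.37  1.68  0.2   1.02 -1.76]
shift now(cm) [-0.51 22.07  7.18] rot [0.001 0.01  0.001] shift after rot(cm) [-0.56 22.08  7.15]
px [320.8 199.9] circle [ 0.6205 -0.0196] r 0.0267 res 0.0004 zmed 0.0956 n 871
791 [ 0.01662647 -0.00065182  0.09523285]
```

View pics/w9.png

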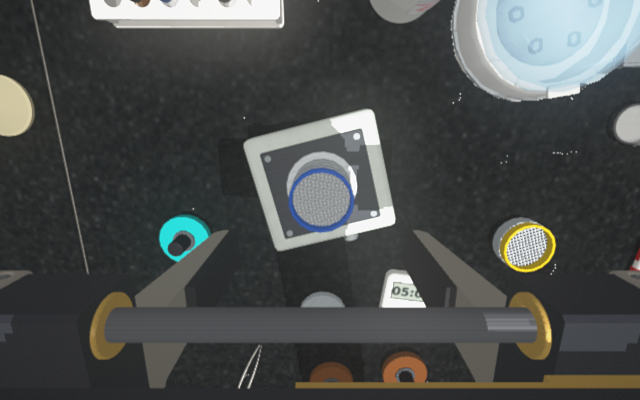

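move_arm(increments=[{"tx":0,"ty":3.8,"tz":1.2,"rx":0,"ry":0.01,"rz":0},{"tx":0,"ty":3.8,"tz":1.2,"rx":0,"ry":0,"rz":0},{"tx":0,"ty":3.8,"tz":1.2,"rx":0,"ry":0,"rz":0},{"tx":0,"ty":3.8,"tz":1.2,"rx":0,"ry":0,"rz":0},{"tx":1,"ty":3.8,"tz":1.2,"rx":0,"ry":0,"rz":0}])

```text
clock: 8.23
eef_pos: [0.5596, -0.2014, 0.1698]
tcp_rot: [0.707, 0.011, -0.707, 0.006]
contact_force: [0.9, -1.5, -0.1]
opening: 0.092
```

move_arm(increments=[{"tx":2,"ty":2,"tz":0.8,"rx":0,"ry":0,"rz":0},{"tx":0,"ty":0,"tz":0,"rx":0,"ry":0,"rz":0},{"tx":0,"ty":0,"tz":0,"rx":0,"ry":0,"rz":0}])

```text
clock: 8.48
eef_pos: [0.5444, -0.2338, 0.1441]
tcp_rot: [-0.704, -0.004, 0.71, -0.001]
contact_force: [0.7, 1.0, 0.9]
opening: 0.092
```

```bash
python3 - <<'E'
from h import *
K,P,p,d=wlook('w10')
x=circ(K,P,p,d,.032,((18,90,80),(35,255,255)),(.547,-.24))
circ(K,P,p,d,.032,None,(.547,-.24),zb=(.028,.04))
plan(x[0],x[1],.05,np.pi/2)
E
```

```text
px [330.9 189.4] circle [ 0.5497 -0.2427] r 0.0270 res 0.0004 zmed 0.2534 n 5342
px [330.7 188.6] circle [ 0.5505 -0.2425] r 0.0266 res 0.0003 zmed 0.0317 n 630
clock 8.53 tcp [ 0.5438 -0.2337  0.1436] yaw -1.563 tilt 0.0111 F [-1.1  0.2 -0.1] open 0.0917 q [ 0.6   0.48 -0.32  1.78  0.18  0.91 -1.37]
shift now(cm) [ 9.35  0.96 -0.68] rot [0.008 0.01  0.005] shift after rot(cm) [ 9.36  0.91 -0.59]
```

View pics/w10.png

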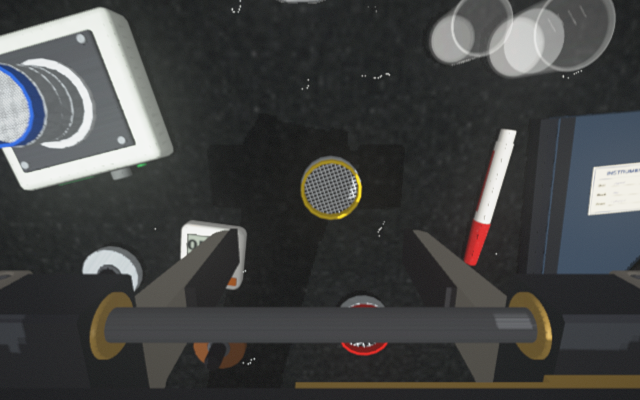

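move_arm(increments=[{"tx":3,"ty":0.9,"tz":-0.6,"rx":0.008,"ry":0.01,"rz":0.005},{"tx":3.2,"ty":0,"tz":0,"rx":0,"ry":0,"rz":0},{"tx":3,"ty":0,"tz":0,"rx":0,"ry":0,"rz":0},{"tx":0,"ty":0,"tz":0,"rx":0,"ry":0,"rz":0}])

```text
clock: 8.87
eef_pos: [0.5558, -0.2364, 0.0519]
tcp_rot: [0.71, 0.003, -0.704, 0.003]
contact_force: [-1.1, -0.1, 0.2]
opening: 0.092
```

```bash
python3 - <<'E'
from h import *
K,P,p,d=wlook('w11')
x=circ(K,P,p,d,.032,((18,90,80),(35,255,255)),(.547,-.24),zb=(0.015,.05))
plan(x[0],x[1],.008,np.pi/2)
E
```

```text
px [329.6 239.9] circle [ 0.5512 -0.2424] r 0.0270 res 0.0005 zmed 0.0313 n 1776
clock 8.92 tcp [ 0.5577 -0.2362  0.0546] yaw -1.562 tilt 0.0122 F [0.1 1.  0.4] open 0.0914 q [ 0.56  0.61 -0.29  1.82  0.24  0.73 -1.41]
shift now(cm) [4.66 0.61 0.71] rot [ 0.009 -0.012 -0.001] shift after rot(cm) [4.66 0.62 0.65]
```

move_arm(increments=[{"tx":1.2,"ty":0.65,"tz":0.7,"rx":0.009,"ry":-0.012,"rz":-0.001},{"tx":1.6,"ty":0,"tz":0,"rx":0,"ry":0,"rz":0},{"tx":1,"ty":0,"tz":0,"rx":0,"ry":0,"rz":0},{"tx":0,"ty":0,"tz":0,"rx":0,"ry":0,"rz":0}])

```text
clock: 9.25
eef_pos: [0.5561, -0.241, 0.0209]
tcp_rot: [0.71, 0.001, -0.704, 0.002]
contact_force: [-0.5, -0.9, 0.1]
opening: 0.0919
```

```bash
python3 - <<'E'
from h import *
plan(.551,-.2424,.008,np.pi/2)
E
```

```text
clock 9.25 tcp [ 0.5561 -0.241   0.0209] yaw -1.566 tilt 0.0080 F [-0.5 -0.9  0.1] open 0.0919 q [ 0.55  0.66 -0.27  1.82  0.26  0.68 -1.42]
shift now(cm) [1.29 0.14 0.52] rot [ 0.005 -0.008 -0.002] shift after rot(cm) [1.29 0.14 0.51]
```

move_arm(increments=[{"tx":0.7,"ty":0.16,"tz":0.55,"rx":0.004,"ry":-0.008,"rz":-0.002},{"tx":0.6,"ty":0,"tz":0.1,"rx":0,"ry":-0.003,"rz":0},{"tx":0.1,"ty":0,"tz":0,"rx":0,"ry":0,"rz":0},{"tx":0,"ty":0,"tz":0,"rx":0,"ry":0,"rz":0}])

```text
clock: 9.58
eef_pos: [0.5511, -0.2435, 0.0089]
tcp_rot: [-0.707, 0.0, 0.707, -0.001]
contact_force: [0.6, 0.0, 0.4]
opening: 0.0918
```

```bash
python3 - <<'E'
from h import *
plan(.551,-.2424,.008,np.pi/2)
E
```

```text
clock 9.58 tcp [ 0.5511 -0.2435  0.0089] yaw -1.570 tilt 0.0016 F [0.6 0.  0.4] open 0.0918 q [ 0.55  0.68 -0.26  1.83  0.26  0.67 -1.43]
shift now(cm) [ 0.09 -0.11  0.01] rot [ 0.     0.    -0.002] shift after rot(cm) [ 0.09 -0.11  0.01]
```

Good; close.

move_arm(increments=[{"tx":0.05,"ty":0,"tz":0,"rx":0,"ry":0,"rz":0},{"tx":0,"ty":0,"tz":0,"rx":0,"ry":0,"rz":0},{"tx":0,"ty":0,"tz":0,"rx":0,"ry":0,"rz":0},{"tx":0,"ty":0,"tz":0,"rx":0,"ry":0,"rz":0},{"tx":0,"ty":0,"tz":0,"rx":0,"ry":0,"rz":0}], claw=30)

```text
clock: 10.0
eef_pos: [0.552, -0.244, 0.0098]
tcp_rot: [0.708, -0.001, -0.706, 0.001]
contact_force: [0.8, -0.4, -0.8]
opening: 0.0605
```

move_arm(increments=[{"tx":0,"ty":0,"tz":0,"rx":0,"ry":0,"rz":0},{"tx":0,"ty":0,"tz":0,"rx":0,"ry":0,"rz":0},{"tx":0,"ty":0,"tz":0,"rx":0,"ry":0,"rz":0},{"tx":0,"ty":0,"tz":0,"rx":0,"ry":0,"rz":0}])

```text
clock: 10.33
eef_pos: [0.552, -0.2439, 0.0099]
tcp_rot: [0.708, -0.001, -0.706, 0.001]
contact_force: [-0.4, 0.3, 0.3]
opening: 0.0552
```

```bash
python3 - <<'E'
from h import *
K,P,p,d=wlook('w12')
plan(.6203,-.0197,.17,np.pi/2)
x=circ(K,P,p,d,.032,((18,90,80),(35,255,255)),(.547,-.24),zb=(0.015,.05))
E
```

```text
clock 10.38 tcp [ 0.552  -0.2439  0.0099] yaw -1.571 tilt 0.0032 F [ 0.5 -0.4  0.1] open 0.0549 q [ 0.55  0.68 -0.26  1.83  0.26  0.67 -1.43]
shift now(cm) [-16.06 -22.39  -6.86] rot [ 0.    -0.002 -0.002] shift after rot(cm) [-16.01 -22.42  -6.83]
px [320.2 261.6] circle [ 0.5525 -0.244 ] r 0.0265 res 0.0011 zmed 0.0309 n 2687
```

move_arm(increments=[{"tx":-1.5,"ty":0,"tz":0,"rx":0,"ry":0,"rz":0},{"tx":-3.5,"ty":0,"tz":0,"rx":0,"ry":0,"rz":0},{"tx":-3.8,"ty":0,"tz":0,"rx":0,"ry":0,"rz":0},{"tx":-3.8,"ty":-1,"tz":0,"rx":0,"ry":0,"rz":0},{"tx":-2.5,"ty":-3,"tz":-1,"rx":0,"ry":0,"rz":0}])

```text
clock: 10.8
eef_pos: [0.5536, -0.2085, 0.157]
tcp_rot: [-0.701, 0.003, 0.713, 0.004]
contact_force: [1.3, -0.9, -0.6]
opening: 0.0554
```

```bash
python3 - <<'E'
from h import *
plan(.6203,-.0197,.17,np.pi/2)
E
```

```text
clock 10.80 tcp [ 0.5536 -0.2085  0.157 ] yaw -1.581 tilt 0.0176 F [ 1.3 -0.9 -0.6] open 0.0554 q [ 0.55  0.47 -0.32  1.77  0.18  0.95 -1.43]
shift now(cm) [ -1.39 -18.94  -6.45] rot [-0.01   0.018  0.001] shift after rot(cm) [ -1.3  -18.88  -6.67]
```

move_arm(increments=[{"tx":-0.8,"ty":-3.7,"tz":-1.2,"rx":-0.01,"ry":0.018,"rz":0.001},{"tx":0,"ty":-3.8,"tz":-1.2,"rx":0,"ry":0,"rz":0},{"tx":0,"ty":-3.8,"tz":-1.2,"rx":0,"ry":0,"rz":0},{"tx":0,"ty":-2,"tz":-1,"rx":0,"ry":0,"rz":0},{"tx":0,"ty":0,"tz":0,"rx":0,"ry":0,"rz":0}])

```text
clock: 11.22
eef_pos: [0.6069, -0.0666, 0.1752]
tcp_rot: [0.713, -0.0, -0.701, 0.001]
contact_force: [-0.3, -0.2, -0.7]
opening: 0.0551
```

```bash
python3 - <<'E'
from h import *
plan(.6200,-.0196,.15,np.pi/2)
K,P,p,d=wlook('w13')
circ(K,P,p,d,.096,((100,90,60),(130,255,255)),(.62,-.02))
E
```

```text
clock 11.22 tcp [ 0.6069 -0.0666  0.1752] yaw -1.570 tilt 0.0176 F [-0.3 -0.2 -0.7] open 0.0551 q [ 0.33  0.47 -0.36  1.74  0.2   0.96 -1.68]
shift now(cm) [ 2.53 -4.7  -1.27] rot [ 0.001 -0.018 -0.001] shift after rot(cm) [ 2.52 -4.7  -1.31]
px [260.9 191.9] circle [ 0.6201 -0.0201] r 0.0269 res 0.0004 zmed 0.0956 n 993
```

View pics/w13.png

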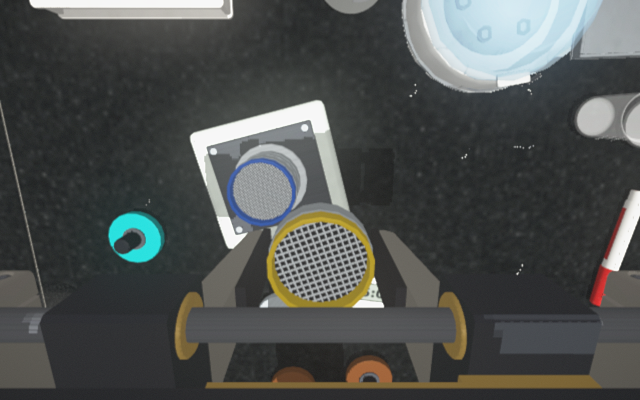

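move_arm(increments=[{"tx":0.5,"ty":-3,"tz":-1,"rx":0,"ry":-0.018,"rz":-0.001},{"tx":1.5,"ty":-1.7,"tz":-0.2,"rx":0,"ry":0,"rz":0},{"tx":1.8,"ty":0,"tz":0,"rx":0,"ry":0,"rz":0},{"tx":0,"ty":0,"tz":0,"rx":0,"ry":0,"rz":0}])

```text
clock: 11.6
eef_pos: [0.6173, -0.0267, 0.1355]
tcp_rot: [-0.706, 0.004, 0.708, 0.001]
contact_force: [-0.4, -0.0, -2.3]
opening: 0.0552
```

```bash
python3 - <<'E'
from h import *
plan(.6198,-.0199,.122,np.pi/2)
E
```

```text
clock 11.60 tcp [ 0.6173 -0.0267  0.1355] yaw -1.578 tilt 0.0065 F [-0.4 -0.  -2.3] open 0.0552 q [ 0.25  0.54 -0.35  1.73  0.23  0.92 -1.78]
shift now(cm) [ 1.34 -0.69 -0.25] rot [-0.007  0.003 -0.006] shift after rot(cm) [ 1.35 -0.68 -0.25]
```

move_arm(increments=[{"tx":0.5,"ty":-0.7,"tz":-0.25,"rx":-0.007,"ry":0.003,"rz":-0.006},{"tx":0.5,"ty":0,"tz":0,"rx":0,"ry":0,"rz":0},{"tx":0,"ty":0,"tz":0,"rx":0,"ry":0,"rz":0}])

```text
clock: 11.85
eef_pos: [0.6192, -0.0236, 0.1246]
tcp_rot: [-0.706, 0.002, 0.708, 0.001]
contact_force: [0.0, -0.1, -1.1]
opening: 0.055
```

```bash
python3 - <<'E'
from h import *
plan(.6198,-.0199,.098,np.pi/2)
E
```

```text
clock 11.85 tcp [ 0.6192 -0.0236  0.1246] yaw -1.575 tilt 0.0023 F [ 0.  -0.1 -1.1] open 0.0550 q [ 0.24  0.55 -0.35  1.73  0.23  0.9  -1.78]
shift now(cm) [ 2.66 -0.37 -0.06] rot [-0.004  0.002 -0.001] shift after rot(cm) [ 2.66 -0.37 -0.06]
```

move_arm(increments=[{"tx":0.3,"ty":-0.4,"tz":-0.06,"rx":-0.004,"ry":0.002,"rz":0},{"tx":0.5,"ty":-0.05,"tz":0,"rx":0,"ry":0,"rz":0},{"tx":0.3,"ty":0,"tz":0,"rx":0,"ry":0,"rz":0},{"tx":0,"ty":0,"tz":0,"rx":0,"ry":0,"rz":0}])

```text
clock: 12.18
eef_pos: [0.6206, -0.0217, 0.1142]
tcp_rot: [0.708, -0.002, -0.706, -0.001]
contact_force: [-0.3, 0.1, -1.5]
opening: 0.0551
```

```bash
python3 - <<'E'
from h import *
plan(.6198,-.0199,.098,np.pi/2)
E
```

```text
clock 12.18 tcp [ 0.6206 -0.0217  0.1142] yaw -1.575 tilt 0.0033 F [-0.3  0.1 -1.5] open 0.0551 q [ 0.24  0.56 -0.35  1.74  0.24  0.88 -1.79]
shift now(cm) [ 1.62 -0.18  0.08] rot [-0.004 -0.002 -0.002] shift after rot(cm) [ 1.62 -0.18  0.08]
```

move_arm(increments=[{"tx":0.6,"ty":-0.25,"tz":0.1,"rx":-0.004,"ry":-0.003,"rz":-0.002},{"tx":0.7,"ty":0,"tz":0.05,"rx":0,"ry":0,"rz":0},{"tx":0.4,"ty":0,"tz":0,"rx":0,"ry":0,"rz":0},{"tx":0,"ty":0,"tz":0,"rx":0,"ry":0,"rz":0}])

```text
clock: 12.52
eef_pos: [0.6203, -0.0195, 0.0978]
tcp_rot: [0.708, -0.0, -0.706, 0.0]
contact_force: [-2.0, 0.2, 7.5]
opening: 0.0553
```

```bash
python3 - <<'E'
from h import *
plan(.6198,-.0199,.098,np.pi/2)
E
```

```text
clock 12.52 tcp [ 0.6203 -0.0195  0.0978] yaw -1.571 tilt 0.0024 F [-2.   0.2  7.5] open 0.0553 q [ 0.23  0.58 -0.34  1.75  0.25  0.85 -1.8 ]
shift now(cm) [-0.02  0.04  0.05] rot [ 0.    -0.002 -0.001] shift after rot(cm) [-0.02  0.04  0.05]
```

Contact (7.5 N up) at the expected seat height. Release and rise.

move_arm(increments=[{"tx":0,"ty":0,"tz":0,"rx":0,"ry":0,"rz":0},{"tx":0,"ty":0,"tz":0,"rx":0,"ry":0,"rz":0},{"tx":0,"ty":0,"tz":0,"rx":0,"ry":0,"rz":0},{"tx":0,"ty":0,"tz":0,"rx":0,"ry":0,"rz":0},{"tx":0,"ty":0,"tz":0,"rx":0,"ry":0,"rz":0}], claw=100)

```text
clock: 12.93
eef_pos: [0.6206, -0.0191, 0.0973]
tcp_rot: [0.708, -0.0, -0.706, 0.001]
contact_force: [-0.5, 0.0, 0.2]
opening: 0.0867
```

move_arm(increments=[{"tx":-1.5,"ty":0,"tz":0,"rx":0,"ry":0,"rz":0},{"tx":-3,"ty":0,"tz":0,"rx":0,"ry":0,"rz":0},{"tx":-3.5,"ty":0,"tz":0,"rx":0,"ry":0,"rz":0},{"tx":-3,"ty":0,"tz":0,"rx":0,"ry":0,"rz":0},{"tx":0,"ty":0,"tz":0,"rx":0,"ry":0,"rz":0}])

```text
clock: 13.35
eef_pos: [0.6183, -0.0189, 0.208]
tcp_rot: [-0.705, -0.0, 0.709, -0.0]
contact_force: [1.5, 0.6, 0.8]
opening: 0.092
```

```bash
python3 - <<'E'
from h import *
plan(0.40,-.276,.19,np.pi/2)
K,P,p,d=wlook('w14')
circ(K,P,p,d,.120,((18,90,80),(35,255,255)),(.62,-.02))
circ(K,P,p,d,.120,None,(.62,-.02),zb=(.115,.13))
E
```

```text
clock 13.35 tcp [ 0.6183 -0.0189  0.208 ] yaw -1.570 tilt 0.0051 F [1.5 0.6 0.8] open 0.0920 q [ 0.26  0.46 -0.38  1.67  0.19  1.06 -1.75]
shift now(cm) [ 1.92 25.68 21.85] rot [ 0.001  0.005 -0.   ] shift after rot(cm) [ 1.8  25.71 21.83]
px [320.9 202.2] circle [ 0.6189 -0.0195] r 0.0267 res 0.0004 zmed 0.316 n 5841
px [321.1 202.1] circle [ 0.619  -0.0197] r 0.0266 res 0.0003 zmed 0.1197 n 777
```

View pics/w14.png

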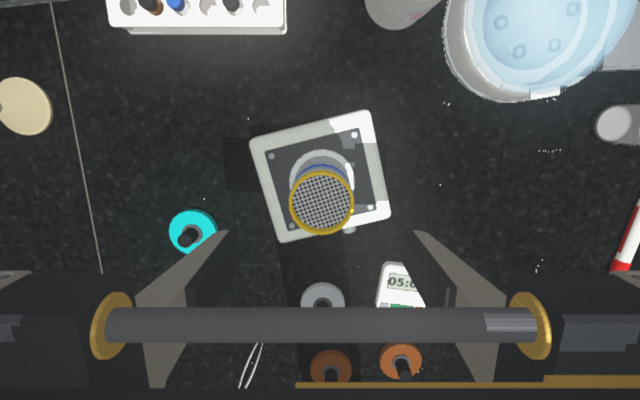

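move_arm(increments=[{"tx":0,"ty":2.9,"tz":2.4,"rx":0,"ry":0.005,"rz":0},{"tx":0,"ty":2.9,"tz":2.4,"rx":0,"ry":0,"rz":0},{"tx":0,"ty":2.9,"tz":2.4,"rx":0,"ry":0,"rz":0},{"tx":0,"ty":2.9,"tz":2.4,"rx":0,"ry":0,"rz":0},{"tx":1,"ty":2.9,"tz":2.4,"rx":0,"ry":0,"rz":0}])

```text
clock: 13.82
eef_pos: [0.4974, -0.1594, 0.1924]
tcp_rot: [-0.707, -0.008, 0.707, -0.004]
contact_force: [0.6, -0.5, 0.2]
opening: 0.092
```

move_arm(increments=[{"tx":1,"ty":2.9,"tz":2.4,"rx":0,"ry":0,"rz":0},{"tx":1,"ty":2.9,"tz":2.4,"rx":0,"ry":0,"rz":0},{"tx":1,"ty":2,"tz":1.6,"rx":0,"ry":0,"rz":0},{"tx":0,"ty":0,"tz":0,"rx":0,"ry":0,"rz":0}])

```text
clock: 14.15
eef_pos: [0.4219, -0.247, 0.1557]
tcp_rot: [-0.703, -0.005, 0.711, -0.0]
contact_force: [-0.4, -0.2, 0.1]
opening: 0.0916
```

```bash
python3 - <<'E'
from h import *
K,P,p,d=wlook('w15')
circ(K,P,p,d,.032,((170,90,80),(180,255,255)),(.4,-.276),zb=(.015,.05))
x=circ(K,P,p,d,.032,None,(.4,-.276),zb=(.028,.04))
plan(x[0],x[1],.05,np.pi/2)
E
```

```text
Traceback (most recent call last):
  File "h.py", line 46, in circ
    c=max(cs,key=cv2.contourArea);e=cv2.fitEllipse(c)
                                    ~~~~~~~~~~~~~~^^^
cv2.error: OpenCV(4.12.0) /io/opencv/modules/imgproc/src/shapedescr.cpp:361: error: (-201:Incorrect size of input array) There should be at least 5 points to fit the ellipse in function 'fitEllipseNoDirect'
```

View pics/w15.png

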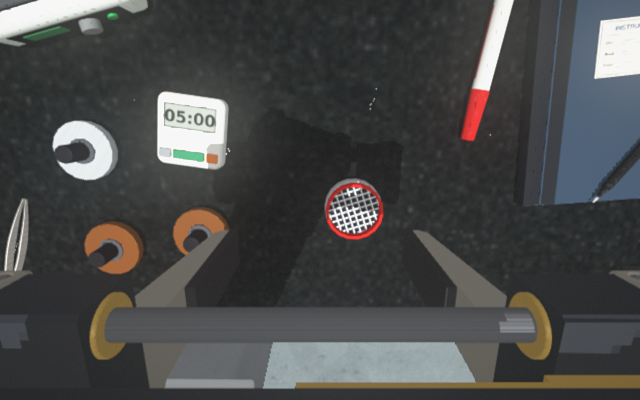

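```bash
python3 - <<'E'
from h import *
f=np.load('w15.npz');K=camera_params('wrist');P=(f['R'],f['c'])
x=circ(K,P,f['p'],f['d'],.032,None,(.4,-.276),zb=(.028,.04))
circ(K,P,f['p'],f['d'],.032,((0,120,80),(6,255,255)),(.4,-.276),zb=(.015,.05))
plan(x[0],x[1],.05,np.pi/2)
E
```

```text
px [354.4 210.5] circle [ 0.404  -0.2785] r 0.0266 res 0.0004 zmed 0.0317 n 575
px [354.1 210.4] circle [ 0.4042 -0.2783] r 0.0267 res 0.0005 zmed 0.0314 n 677
clock 14.20 tcp [ 0.4236 -0.2454  0.1563] yaw -1.562 tilt 0.0110 F [-1.   0.9  0.2] open 0.0920 q [ 0.72  0.3  -0.31  2.02  0.12  0.85 -1.21]
shift now(cm) [10.63  3.36  1.9 ] rot [0.009 0.009 0.007] shift after rot(cm) [10.63  3.31  1.96]
```

move_arm(increments=[{"tx":2,"ty":2,"tz":1,"rx":0.009,"ry":0.009,"rz":0.007},{"tx":3,"ty":1.5,"tz":1,"rx":0,"ry":0,"rz":0},{"tx":3,"ty":0,"tz":0,"rx":0,"ry":0,"rz":0},{"tx":2.5,"ty":0,"tz":0,"rx":0,"ry":0,"rz":0},{"tx":0,"ty":0,"tz":0,"rx":0,"ry":0,"rz":0}])

```text
clock: 14.62
eef_pos: [0.4085, -0.2788, 0.0484]
tcp_rot: [0.71, 0.001, -0.704, 0.002]
contact_force: [-0.8, 0.2, -0.9]
opening: 0.0921
```

```bash
python3 - <<'E'
from h import *
K,P,p,d=wlook('w16')
x=circ(K,P,p,d,.032,((0,120,80),(6,255,255)),(.4,-.276),zb=(.015,.05))
plan(x[0],x[1],.008,np.pi/2)
E
```

```text
px [319.6 241.3] circle [ 0.4043 -0.2786] r 0.0270 res 0.0004 zmed 0.0314 n 1776
clock 14.67 tcp [ 0.4098 -0.2789  0.0502] yaw -1.566 tilt 0.0100 F [-0.2  0.4  0.6] open 0.0920 q [ 0.74  0.47 -0.24  2.08  0.19  0.59 -1.21]
shift now(cm) [ 4.22 -0.05  0.58] rot [ 0.005 -0.01  -0.002] shift after rot(cm) [ 4.22 -0.04  0.54]
```

move_arm(increments=[{"tx":1.2,"ty":-0.04,"tz":0.6,"rx":0.005,"ry":-0.01,"rz":-0.002},{"tx":1.6,"ty":0,"tz":0.1,"rx":0,"ry":0,"rz":0},{"tx":0.8,"ty":0,"tz":0,"rx":0,"ry":0,"rz":0},{"tx":0,"ty":0,"tz":0,"rx":0,"ry":0,"rz":0}])

```text
clock: 15.0
eef_pos: [0.4076, -0.2772, 0.016]
tcp_rot: [0.709, 0.001, -0.705, 0.003]
contact_force: [0.5, -0.1, -0.6]
opening: 0.0919
```

```bash
python3 - <<'E'
from h import *
plan(.4043,-.2786,.008,np.pi/2)
E
```

```text
clock 15.00 tcp [ 0.4076 -0.2772  0.016 ] yaw -1.566 tilt 0.0058 F [ 0.5 -0.1 -0.6] open 0.0919 q [ 0.71  0.53 -0.22  2.1   0.22  0.52 -1.24]
shift now(cm) [0.8  0.14 0.33] rot [ 0.005 -0.005 -0.002] shift after rot(cm) [0.8  0.14 0.33]
```

move_arm(increments=[{"tx":0.5,"ty":0.14,"tz":0.35,"rx":0.005,"ry":-0.006,"rz":-0.002},{"tx":0.3,"ty":0,"tz":0.1,"rx":0,"ry":-0.003,"rz":0},{"tx":0.1,"ty":0,"tz":0,"rx":0,"ry":0,"rz":0},{"tx":0,"ty":0,"tz":0,"rx":0,"ry":0,"rz":0}])

```text
clock: 15.33
eef_pos: [0.4049, -0.2791, 0.0087]
tcp_rot: [-0.707, 0.001, 0.707, -0.001]
contact_force: [-0.3, -0.3, 0.4]
opening: 0.0918
```

```bash
python3 - <<'E'
from h import *
plan(.4043,-.2786,.008,np.pi/2)
E
```

```text
clock 15.33 tcp [ 0.4049 -0.2791  0.0087] yaw -1.570 tilt 0.0028 F [-0.3 -0.3  0.4] open 0.0918 q [ 0.71  0.55 -0.21  2.1   0.23  0.52 -1.24]
shift now(cm) [ 0.07 -0.05  0.06] rot [ 0.     0.001 -0.003] shift after rot(cm) [ 0.07 -0.05  0.06]
```

move_arm(increments=[{"tx":0,"ty":0,"tz":0,"rx":0,"ry":0,"rz":0},{"tx":0,"ty":0,"tz":0,"rx":0,"ry":0,"rz":0},{"tx":0,"ty":0,"tz":0,"rx":0,"ry":0,"rz":0},{"tx":0,"ty":0,"tz":0,"rx":0,"ry":0,"rz":0},{"tx":0,"ty":0,"tz":0,"rx":0,"ry":0,"rz":0}], claw=30)

```text
clock: 15.75
eef_pos: [0.4058, -0.2798, 0.0101]
tcp_rot: [0.707, -0.001, -0.707, 0.001]
contact_force: [0.5, -0.2, -0.5]
opening: 0.0604
```

move_arm(increments=[{"tx":0,"ty":0,"tz":0,"rx":0,"ry":0,"rz":0},{"tx":0,"ty":0,"tz":0,"rx":0,"ry":0,"rz":0},{"tx":0,"ty":0,"tz":0,"rx":0,"ry":0,"rz":0},{"tx":0,"ty":0,"tz":0,"rx":0,"ry":0,"rz":0}])

```text
clock: 16.08
eef_pos: [0.4058, -0.2798, 0.0102]
tcp_rot: [0.708, -0.001, -0.707, 0.001]
contact_force: [-0.4, -0.0, -0.1]
opening: 0.0551
```

```bash
python3 - <<'E'
from h import *
K,P,p,d=wlook('w17')
plan(.6203,-.0197,.19,np.pi/2)
x=circ(K,P,p,d,.032,((0,120,80),(6,255,255)),(.4,-.276),zb=(.015,.05))
E
```

```text
clock 16.13 tcp [ 0.4058 -0.2798  0.0102] yaw -1.571 tilt 0.0042 F [ 0.1  0.9 -0.4] open 0.0555 q [ 0.71  0.55 -0.21  2.1   0.23  0.52 -1.24]
shift now(cm) [-18.06 -25.94 -21.47] rot [-0.    -0.001 -0.004] shift after rot(cm) [-17.98 -26.01 -21.45]
px [320.3 262.2] circle [ 0.4058 -0.2799] r 0.0264 res 0.0011 zmed 0.031 n 2550
```

move_arm(increments=[{"tx":-1.5,"ty":0,"tz":0,"rx":0,"ry":0,"rz":0},{"tx":-3.5,"ty":0,"tz":0,"rx":0,"ry":0,"rz":0},{"tx":-3.8,"ty":0,"tz":0,"rx":0,"ry":0,"rz":0},{"tx":-3.5,"ty":-1,"tz":-1,"rx":0,"ry":0,"rz":0},{"tx":-2.5,"ty":-2,"tz":-2,"rx":0,"ry":0,"rz":0}])

```text
clock: 16.55
eef_pos: [0.4274, -0.2497, 0.1561]
tcp_rot: [-0.701, 0.001, 0.713, 0.005]
contact_force: [1.3, -0.6, -1.0]
opening: 0.055
```

move_arm(increments=[{"tx":-2,"ty":-2.7,"tz":-2.2,"rx":0,"ry":0,"rz":0},{"tx":-1.5,"ty":-2.7,"tz":-2.2,"rx":0,"ry":0,"rz":0},{"tx":-0.5,"ty":-2.9,"tz":-2.4,"rx":0,"ry":0,"rz":0},{"tx":0,"ty":-2.9,"tz":-2.4,"rx":0,"ry":0,"rz":0}])

```text
clock: 16.88
eef_pos: [0.5252, -0.1402, 0.2046]
tcp_rot: [-0.705, 0.008, 0.709, 0.006]
contact_force: [0.7, -0.1, -1.9]
opening: 0.0551
```

```bash
python3 - <<'E'
from h import *
plan(.6190,-.0196,.19,np.pi/2)
E
```

```text
clock 16.88 tcp [ 0.5252 -0.1402  0.2046] yaw -1.591 tilt 0.0069 F [ 0.7 -0.1 -1.9] open 0.0551 q [ 0.49  0.33 -0.36  1.85  0.14  0.99 -1.52]
shift now(cm) [  1.37 -12.25  -9.14] rot [-0.02   0.006 -0.002] shift after rot(cm) [  1.46 -12.06  -9.38]
```

move_arm(increments=[{"tx":0.2,"ty":-2.8,"tz":-2.4,"rx":-0.02,"ry":0.006,"rz":-0.002},{"tx":0.2,"ty":-2.8,"tz":-2.4,"rx":0,"ry":0,"rz":0},{"tx":0,"ty":-2,"tz":-2,"rx":0,"ry":0,"rz":0},{"tx":0,"ty":0,"tz":0,"rx":0,"ry":0,"rz":0},{"tx":0,"ty":0,"tz":0,"rx":0,"ry":0,"rz":0}])

```text
clock: 17.3
eef_pos: [0.6, -0.051, 0.2008]
tcp_rot: [0.708, 0.006, -0.706, 0.003]
contact_force: [0.1, -0.1, -1.7]
opening: 0.0552
```

```bash
python3 - <<'E'
from h import *
plan(.6190,-.0196,.17,np.pi/2)
K,P,p,d=wlook('w18')
circ(K,P,p,d,.12,None,(.62,-.02),zb=(.112,.13),rad=.04)
s=status.read_state()['eef_pos'];x=circ(K,P,p,d,s[2]+.0218,((0,120,80),(6,255,255)),s[:2])
E
```

```text
clock 17.30 tcp [ 0.6    -0.051   0.2008] yaw -1.558 tilt 0.0049 F [ 0.1 -0.1 -1.7] open 0.0552 q [ 0.32  0.44 -0.38  1.72  0.18  1.02 -1.68]
shift now(cm) [ 3.1  -3.1  -1.92] rot [ 0.012 -0.003  0.004] shift after rot(cm) [ 3.08 -3.14 -1.9 ]
px [281.2 182. ] circle [ 0.6193 -0.0198] r 0.0265 res 0.0008 zmed 0.1194 n 979
px [320.3 262.2] circle [ 0.6    -0.0512] r 0.0263 res 0.0011 zmed 0.2216 n 2498
```

View pics/w18.png

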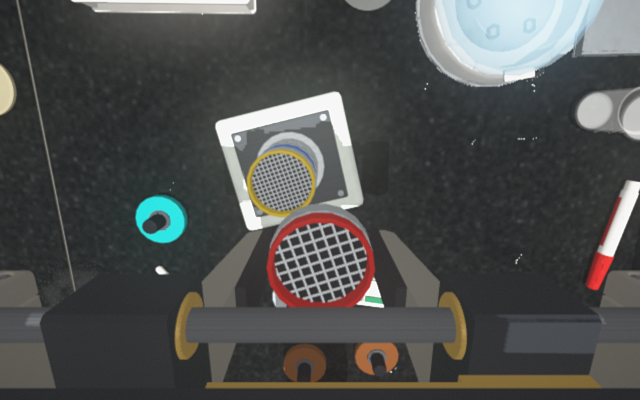

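Red held squarely; target TCP (0.6192, −0.0198), first at z 0.147.

move_arm(increments=[{"tx":0.5,"ty":-2,"tz":-1,"rx":0.012,"ry":-0.003,"rz":0.004},{"tx":1,"ty":-1.2,"tz":-0.9,"rx":0,"ry":0,"rz":0},{"tx":2,"ty":0,"tz":0,"rx":0,"ry":0,"rz":0},{"tx":1,"ty":0,"tz":0,"rx":0,"ry":0,"rz":0},{"tx":0,"ty":0,"tz":0,"rx":0,"ry":0,"rz":0}])

```text
clock: 17.77
eef_pos: [0.6161, -0.026, 0.1545]
tcp_rot: [-0.707, 0.005, 0.708, 0.002]
contact_force: [0.5, -0.5, 0.2]
opening: 0.0551
```

```bash
python3 - <<'E'
from h import *
plan(.6192,-.0198,.1222,np.pi/2)
E
```

```text
clock 17.77 tcp [ 0.6161 -0.026   0.1545] yaw -1.581 tilt 0.0049 F [ 0.5 -0.5  0.2] open 0.0551 q [ 0.26  0.51 -0.37  1.72  0.22  0.95 -1.78]
shift now(cm) [ 3.23 -0.64 -0.3 ] rot [-0.01   0.001 -0.005] shift after rot(cm) [ 3.23 -0.62 -0.31]
```

move_arm(increments=[{"tx":0.4,"ty":-0.7,"tz":-0.32,"rx":-0.01,"ry":0.001,"rz":-0.005},{"tx":0.3,"ty":-0.1,"tz":0,"rx":0,"ry":0,"rz":0},{"tx":0,"ty":0,"tz":0,"rx":0,"ry":0,"rz":0}])

```text
clock: 18.02
eef_pos: [0.6186, -0.0214, 0.1476]
tcp_rot: [-0.707, 0.002, 0.707, 0.001]
contact_force: [-0.5, 0.1, -2.4]
opening: 0.0554
```

```bash
python3 - <<'E'
from h import *
plan(.6192,-.0198,.1222,np.pi/2)
E
```

```text
clock 18.02 tcp [ 0.6186 -0.0214  0.1476] yaw -1.575 tilt 0.0013 F [-0.5  0.1 -2.4] open 0.0554 q [ 0.25  0.52 -0.37  1.72  0.22  0.94 -1.78]
shift now(cm) [ 2.54 -0.16 -0.06] rot [-0.004  0.001 -0.001] shift after rot(cm) [ 2.54 -0.16 -0.06]
```

move_arm(increments=[{"tx":0.4,"ty":-0.2,"tz":-0.06,"rx":-0.004,"ry":0.001,"rz":0},{"tx":0.6,"ty":0,"tz":0,"rx":0,"ry":0,"rz":0},{"tx":0.4,"ty":0,"tz":0,"rx":0,"ry":0,"rz":0},{"tx":0,"ty":0,"tz":0,"rx":0,"ry":0,"rz":0}])

```text
clock: 18.35
eef_pos: [0.6202, -0.0203, 0.1342]
tcp_rot: [0.708, -0.001, -0.706, 0.0]
contact_force: [0.5, -0.3, -1.0]
opening: 0.0549
```

```bash
python3 - <<'E'
from h import *
plan(.6192,-.0198,.1222,np.pi/2)
E
```

```text
clock 18.35 tcp [ 0.6202 -0.0203  0.1342] yaw -1.572 tilt 0.0038 F [ 0.5 -0.3 -1. ] open 0.0549 q [ 0.25  0.54 -0.36  1.73  0.23  0.91 -1.78]
shift now(cm) [ 1.2  -0.05  0.11] rot [-0.001 -0.003 -0.002] shift after rot(cm) [ 1.2  -0.05  0.1 ]
```

move_arm(increments=[{"tx":0.5,"ty":-0.05,"tz":0.12,"rx":0,"ry":-0.004,"rz":-0.001},{"tx":0.6,"ty":0,"tz":0.05,"rx":0,"ry":0,"rz":0},{"tx":0.2,"ty":0,"tz":0,"rx":0,"ry":0,"rz":0},{"tx":0,"ty":0,"tz":0,"rx":0,"ry":0,"rz":0}])

```text
clock: 18.68
eef_pos: [0.6195, -0.0198, 0.1223]
tcp_rot: [0.708, -0.001, -0.707, -0.0]
contact_force: [0.4, -0.3, -1.1]
opening: 0.0552
```

```bash
python3 - <<'E'
from h import *
plan(.6192,-.0198,.1222,np.pi/2)
E
```

```text
clock 18.68 tcp [ 0.6195 -0.0198  0.1223] yaw -1.572 tilt 0.0019 F [ 0.4 -0.3 -1.1] open 0.0552 q [ 0.24  0.55 -0.36  1.74  0.24  0.89 -1.79]
shift now(cm) [0.01 0.   0.03] rot [-0.001 -0.001 -0.001] shift after rot(cm) [0.01 0.   0.03]
```

move_arm(increments=[{"tx":0.15,"ty":0,"tz":0,"rx":0,"ry":0,"rz":0},{"tx":0,"ty":0,"tz":0,"rx":0,"ry":0,"rz":0}])

```text
clock: 18.85
eef_pos: [0.6199, -0.0197, 0.1225]
tcp_rot: [0.708, -0.001, -0.706, 0.0]
contact_force: [0.7, -0.5, -1.7]
opening: 0.0554
```

move_arm(increments=[{"tx":0,"ty":0,"tz":0,"rx":0,"ry":0,"rz":0},{"tx":0,"ty":0,"tz":0,"rx":0,"ry":0,"rz":0},{"tx":0,"ty":0,"tz":0,"rx":0,"ry":0,"rz":0},{"tx":0,"ty":0,"tz":0,"rx":0,"ry":0,"rz":0},{"tx":0,"ty":0,"tz":0,"rx":0,"ry":0,"rz":0}], claw=100)

```text
clock: 19.27
eef_pos: [0.6201, -0.0196, 0.1218]
tcp_rot: [0.708, -0.001, -0.706, 0.0]
contact_force: [0.5, 0.3, 0.1]
opening: 0.0867
```

move_arm(increments=[{"tx":-1.5,"ty":0,"tz":0,"rx":0,"ry":0,"rz":0},{"tx":-3,"ty":0,"tz":0,"rx":0,"ry":0,"rz":0},{"tx":-3.5,"ty":0,"tz":0,"rx":0,"ry":0,"rz":0},{"tx":-3,"ty":0,"tz":0,"rx":0,"ry":0,"rz":0},{"tx":0,"ty":0,"tz":0,"rx":0,"ry":0,"rz":0}])

```text
clock: 19.68
eef_pos: [0.6177, -0.0193, 0.2321]
tcp_rot: [-0.705, 0.0, 0.709, 0.0]
contact_force: [0.4, 0.3, 0.3]
opening: 0.0917
```

```bash
python3 - <<'E'
from h import *
plan(0.454,-.02,.17,np.pi/2)
K,P,p,d=wlook('w19')
circ(K,P,p,d,.144,None,(.62,-.02),zb=(.136,.155))
p,d=capture('scene');cv2.imwrite('pics/s19.png',cv2.resize(p[120:260,230:400,::-1],None,fx=4,fy=4))
E
```

```text
clock 19.68 tcp [ 0.6177 -0.0193  0.2321] yaw -1.571 tilt 0.0059 F [0.4 0.3 0.3] open 0.0917 q [ 0.27  0.44 -0.39  1.64  0.18  1.1  -1.74]
shift now(cm) [ 6.3   0.08 16.34] rot [-0.001  0.006 -0.001] shift after rot(cm) [ 6.21  0.07 16.37]
px [320.8 201.9] circle [ 0.6184 -0.0199] r 0.0268 res 0.0004 zmed 0.1434 n 965
```

View pics/w19.png

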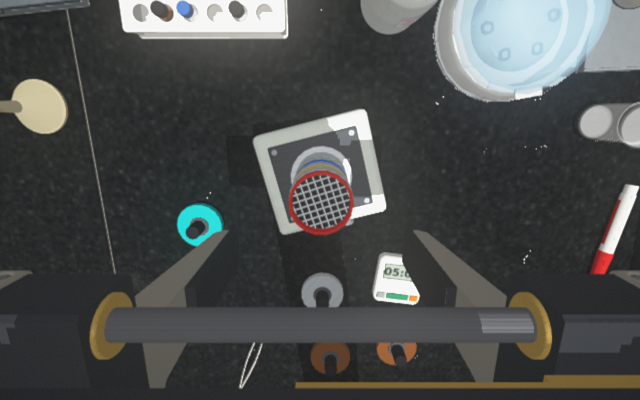

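View pics/s19.png

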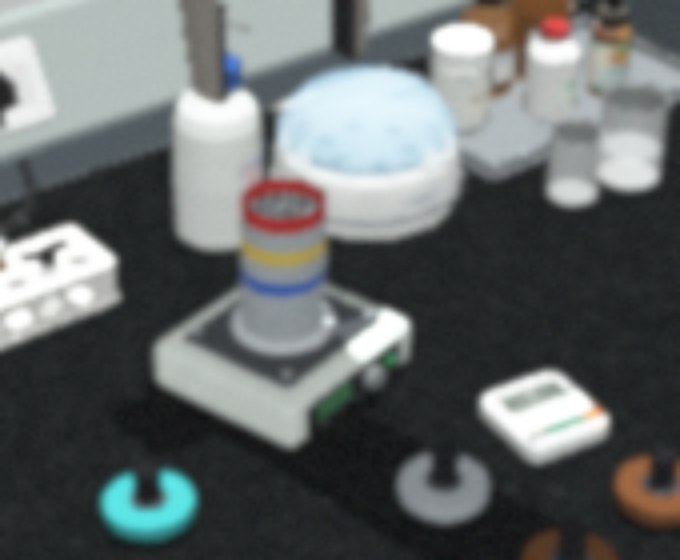

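move_arm(increments=[{"tx":0,"ty":0,"tz":3.8,"rx":0,"ry":0.006,"rz":0},{"tx":0,"ty":0,"tz":3.8,"rx":0,"ry":0,"rz":0},{"tx":1,"ty":0,"tz":3.8,"rx":0,"ry":0,"rz":0},{"tx":2,"ty":0,"tz":3,"rx":0,"ry":0,"rz":0},{"tx":1,"ty":0,"tz":0,"rx":0,"ry":0,"rz":0}], claw=45)

```text
clock: 20.2
eef_pos: [0.4616, -0.0197, 0.1787]
tcp_rot: [-0.701, 0.0, 0.714, 0.001]
contact_force: [-1.2, -0.1, 0.0]
opening: 0.0605
```

move_arm(increments=[{"tx":0,"ty":0,"tz":0,"rx":0,"ry":0,"rz":0},{"tx":0,"ty":0,"tz":0,"rx":0,"ry":0,"rz":0}])

```text
clock: 20.37
eef_pos: [0.4569, -0.0202, 0.175]
tcp_rot: [-0.698, 0.0, 0.716, 0.001]
contact_force: [-0.1, -0.3, -0.4]
opening: 0.0473
```

```bash
python3 - <<'E'
from h import *
K,P,p,d=wlook('w20')
x=circ(K,P,p,d,.018,None,(.454,-.02),zb=(.012,.024),rad=.04)
y=circ(K,P,p,d,.042,None,(.454,-.02),zb=(.036,.05),rad=.04)
plan(x[0],x[1],.08,np.pi/2)
cv2.imwrite('pics/c20.png',cv2.resize(p[100:320,180:460,::-1],None,fx=2.5,fy=2.5))
E
```

```text
px [322.  180.5] circle [ 0.4578 -0.0219] r 0.0273 res 0.0004 zmed 0.0181 n 1963
px [322.1 186.6] circle [ 0.458  -0.0219] r 0.0081 res 0.0003 zmed 0.0418 n 245
clock 20.42 tcp [ 0.4574 -0.0203  0.1752] yaw -1.573 tilt 0.0263 F [-0.2  0.7 -0.8] open 0.0437 q [ 0.35  0.25 -0.42  2.05  0.13  0.89 -1.72]
shift now(cm) [ 9.51  0.18 -0.29] rot [-0.002  0.026  0.002] shift after rot(cm) [ 9.52  0.16 -0.04]
```

View pics/c20.png

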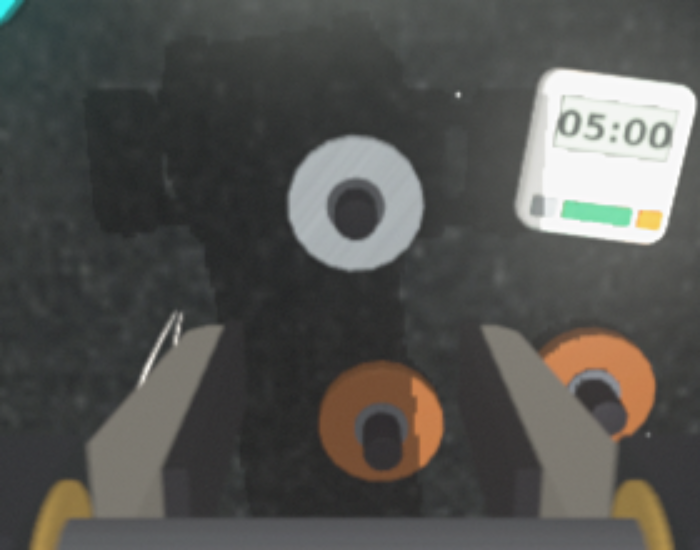

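move_arm(increments=[{"tx":2.5,"ty":0.18,"tz":-0.1,"rx":-0.002,"ry":0.026,"rz":0.002},{"tx":3.5,"ty":0,"tz":0,"rx":0,"ry":0,"rz":0},{"tx":2.5,"ty":0,"tz":0,"rx":0,"ry":0,"rz":0},{"tx":0,"ty":0,"tz":0,"rx":0,"ry":0,"rz":0}])

```text
clock: 20.75
eef_pos: [0.4659, -0.022, 0.0904]
tcp_rot: [0.711, -0.0, -0.703, -0.0]
contact_force: [-0.6, -0.8, -0.3]
opening: 0.0412
```

```bash
python3 - <<'E'
from h import *
K,P,p,d=wlook('w21')
y=circ(K,P,p,d,.042,None,(.454,-.02),zb=(.036,.05),rad=.04)
plan(y[0],y[1],.022,np.pi/2)
E
```

```text
px [320.  230.4] circle [ 0.4583 -0.0218] r 0.0083 res 0.0003 zmed 0.0418 n 439
clock 20.80 tcp [ 0.4671 -0.0218  0.0921] yaw -1.572 tilt 0.0141 F [0.5 0.7 0.3] open 0.0416 q [ 0.3   0.38 -0.38  2.13  0.23  0.66 -1.8 ]
shift now(cm) [7.   0.01 0.98] rot [-0.001 -0.014  0.   ] shift after rot(cm) [7.01 0.01 0.89]
```

move_arm(increments=[{"tx":2,"ty":0,"tz":1,"rx":0,"ry":-0.014,"rz":0},{"tx":2,"ty":0,"tz":0.1,"rx":0,"ry":0,"rz":0},{"tx":1.5,"ty":0,"tz":0,"rx":0,"ry":0,"rz":0},{"tx":0,"ty":0,"tz":0,"rx":0,"ry":0,"rz":0}])

```text
clock: 21.13
eef_pos: [0.465, -0.0213, 0.0412]
tcp_rot: [0.711, -0.0, -0.703, -0.0]
contact_force: [0.1, -0.2, 0.8]
opening: 0.0419
```

```bash
python3 - <<'E'
from h import *
plan(.4582,-.0218,.022,np.pi/2)
E
```

```text
clock 21.13 tcp [ 0.465  -0.0213  0.0412] yaw -1.572 tilt 0.0113 F [ 0.1 -0.2  0.8] open 0.0419 q [ 0.26  0.47 -0.34  2.15  0.29  0.55 -1.86]
shift now(cm) [1.91 0.05 0.7 ] rot [-0.001 -0.011  0.   ] shift after rot(cm) [1.92 0.05 0.68]
```

move_arm(increments=[{"tx":0.6,"ty":0.05,"tz":0.8,"rx":0,"ry":-0.012,"rz":0},{"tx":0.7,"ty":0,"tz":0.1,"rx":0,"ry":-0.003,"rz":0},{"tx":0.3,"ty":0,"tz":0,"rx":0,"ry":0,"rz":0},{"tx":0,"ty":0,"tz":0,"rx":0,"ry":0,"rz":0}])

```text
clock: 21.47
eef_pos: [0.4604, -0.0218, 0.0285]
tcp_rot: [0.708, -0.001, -0.706, -0.0]
contact_force: [-1.3, 0.4, -0.7]
opening: 0.0416
```

```bash
python3 - <<'E'
from h import *
plan(.4582,-.0218,.022,np.pi/2)
E
```

```text
clock 21.47 tcp [ 0.4604 -0.0218  0.0285] yaw -1.572 tilt 0.0030 F [-1.3  0.4 -0.7] open 0.0416 q [ 0.25  0.49 -0.33  2.16  0.3   0.53 -1.88]
shift now(cm) [0.65 0.   0.23] rot [-0.001 -0.003 -0.   ] shift after rot(cm) [0.65 0.   0.22]
```

move_arm(increments=[{"tx":0.4,"ty":0,"tz":0.25,"rx":0,"ry":-0.003,"rz":0},{"tx":0.25,"ty":0,"tz":0,"rx":0,"ry":0,"rz":0},{"tx":0,"ty":0,"tz":0,"rx":0,"ry":0,"rz":0}])

```text
clock: 21.72
eef_pos: [0.4591, -0.0219, 0.0229]
tcp_rot: [0.708, -0.001, -0.706, -0.0]
contact_force: [-0.7, 0.3, -1.1]
opening: 0.0414
```

```bash
python3 - <<'E'
from h import *
plan(.4582,-.0218,.022,np.pi/2)
E
```

```text
clock 21.72 tcp [ 0.4591 -0.0219  0.0229] yaw -1.572 tilt 0.0028 F [-0.7  0.3 -1.1] open 0.0414 q [ 0.25  0.5  -0.32  2.17  0.31  0.52 -1.88]
shift now(cm) [ 0.09 -0.01  0.09] rot [-0.002 -0.003 -0.   ] shift after rot(cm) [ 0.09 -0.01  0.09]
```

Within 1 mm; close on the knob.

move_arm(increments=[{"tx":0.05,"ty":0,"tz":0.1,"rx":0,"ry":-0.003,"rz":0},{"tx":0,"ty":0,"tz":0,"rx":0,"ry":0,"rz":0},{"tx":0,"ty":0,"tz":0,"rx":0,"ry":0,"rz":0},{"tx":0,"ty":0,"tz":0,"rx":0,"ry":0,"rz":0},{"tx":0,"ty":0,"tz":0,"rx":0,"ry":0,"rz":0}], claw=5)

```text
clock: 22.13
eef_pos: [0.4582, -0.0219, 0.0226]
tcp_rot: [-0.707, 0.001, 0.707, 0.0]
contact_force: [0.6, 0.3, -1.1]
opening: 0.0162
```

move_arm(increments=[{"tx":0,"ty":0,"tz":0,"rx":0,"ry":0,"rz":0},{"tx":0,"ty":0,"tz":0,"rx":0,"ry":0,"rz":0},{"tx":0,"ty":0,"tz":0,"rx":0,"ry":0,"rz":0}])

```text
clock: 22.38
eef_pos: [0.4581, -0.0219, 0.0226]
tcp_rot: [-0.707, 0.001, 0.707, 0.0]
contact_force: [0.1, 0.4, -1.2]
opening: 0.016
```

```bash
python3 - <<'E'
from h import *
plan(.6190,-.0198,.26,np.pi/2)
K,P,p,d=wlook('w22')
circ(K,P,p,d,.018,None,(.458,-.02),zb=(.012,.024),rad=.04)
circ(K,P,p,d,.042,None,(.458,-.022),zb=(.036,.05),rad=.015)
E
```

```text
clock 22.38 tcp [ 0.4581 -0.0219  0.0226] yaw -1.573 tilt 0.0006 F [ 0.1  0.4 -1.2] open 0.0160 q [ 0.25  0.5  -0.32  2.17  0.31  0.52 -1.88]
shift now(cm) [-23.75  -0.23 -16.08] rot [-0.002  0.    -0.   ] shift after rot(cm) [-23.74  -0.21 -16.09]
px [320.4 223.1] circle [ 0.466  -0.0221] r 0.0202 res 0.0072 zmed 0.0181 n 3111
px [320.1 258.3] circle [ 0.4594 -0.0218] r 0.0107 res 0.0022 zmed 0.0419 n 1045
```

View pics/w22.png

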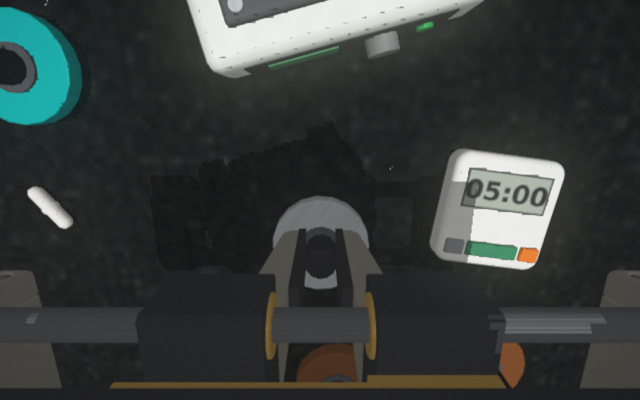

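move_arm(increments=[{"tx":-1.5,"ty":0,"tz":0,"rx":0,"ry":0,"rz":0},{"tx":-3.5,"ty":0,"tz":0,"rx":0,"ry":0,"rz":0},{"tx":-3.8,"ty":0,"tz":0,"rx":0,"ry":0,"rz":0},{"tx":-3.8,"ty":0,"tz":0,"rx":0,"ry":0,"rz":0},{"tx":-3.8,"ty":0,"tz":0,"rx":0,"ry":0,"rz":0}])

```text
clock: 22.85
eef_pos: [0.4513, -0.0212, 0.1843]
tcp_rot: [-0.699, -0.001, 0.715, 0.001]
contact_force: [1.5, -1.1, 0.3]
opening: 0.016
```

move_arm(increments=[{"tx":-3,"ty":0,"tz":0,"rx":0,"ry":0,"rz":0},{"tx":-1,"ty":0,"tz":0,"rx":0,"ry":0,"rz":0},{"tx":0,"ty":0,"tz":0,"rx":0,"ry":0,"rz":0}])

```text
clock: 23.1
eef_pos: [0.4558, -0.0211, 0.2342]
tcp_rot: [-0.704, -0.0, 0.71, 0.0]
contact_force: [-0.0, -0.0, -1.5]
opening: 0.0162
```

```bash
python3 - <<'E'
from h import *
plan(.6185,-.0198,.21,np.pi/2)
K,P,p,d=wlook('w23')
E
```

```text
clock 23.10 tcp [ 0.4558 -0.0211  0.2342] yaw -1.571 tilt 0.0079 F [-0.  -0.  -1.5] open 0.0162 q [ 0.39  0.15 -0.45  2.01  0.08  1.01 -1.67]
shift now(cm) [  2.29  -0.13 -16.29] rot [0.    0.008 0.   ] shift after rot(cm) [  2.42  -0.13 -16.27]
```

View pics/w23.png

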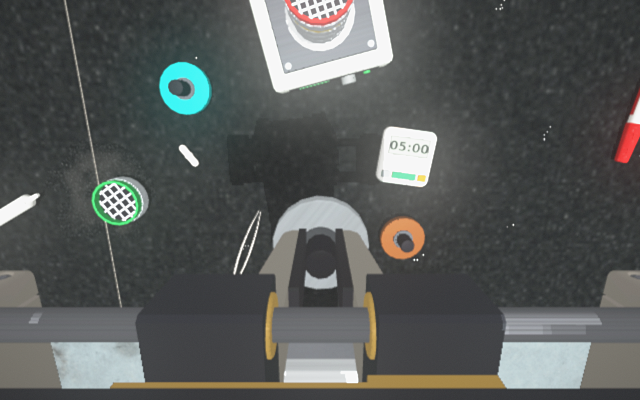

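move_arm(increments=[{"tx":0.3,"ty":-0.1,"tz":-3.5,"rx":0,"ry":0.008,"rz":0},{"tx":0.3,"ty":0,"tz":-3.5,"rx":0,"ry":0,"rz":0},{"tx":0.3,"ty":0,"tz":-2,"rx":0,"ry":0,"rz":0},{"tx":0,"ty":0,"tz":0,"rx":0,"ry":0,"rz":0},{"tx":0,"ty":0,"tz":0,"rx":0,"ry":0,"rz":0}])

```text
clock: 23.57
eef_pos: [0.5434, -0.0207, 0.2156]
tcp_rot: [-0.703, 0.0, 0.711, -0.0]
contact_force: [-0.5, -0.0, -1.2]
opening: 0.0157
```

```bash
python3 - <<'E'
from h import *
plan(.6185,-.0198,.20,np.pi/2)
K,P,p,d=wlook('w24')
circ(K,P,p,d,.144,None,(.62,-.02),zb=(.136,.155),rad=.04)
E
```

```text
clock 23.57 tcp [ 0.5434 -0.0207  0.2156] yaw -1.571 tilt 0.0122 F [-0.5 -0.  -1.2] open 0.0157 q [ 0.33  0.34 -0.43  1.83  0.16  1.02 -1.74]
shift now(cm) [ 1.46 -0.1  -7.53] rot [-0.     0.012 -0.001] shift after rot(cm) [ 1.56 -0.09 -7.51]
px [318.9 108.1] circle [ 0.6176 -0.0199] r 0.0265 res 0.0002 zmed 0.1437 n 1197
```

View pics/w24.png

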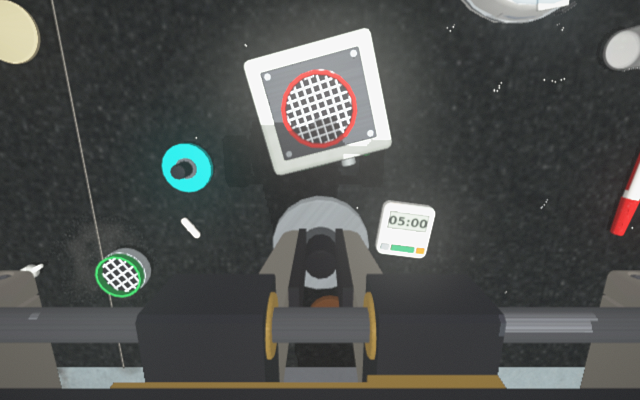

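move_arm(increments=[{"tx":0,"ty":-0.1,"tz":-3.5,"rx":0,"ry":0.012,"rz":0},{"tx":0,"ty":0,"tz":-3,"rx":0,"ry":0,"rz":0},{"tx":0.5,"ty":0,"tz":-0.7,"rx":0,"ry":0,"rz":0},{"tx":0,"ty":0,"tz":0,"rx":0,"ry":0,"rz":0}])

```text
clock: 23.95
eef_pos: [0.61, -0.0201, 0.2053]
tcp_rot: [-0.703, 0.001, 0.711, -0.001]
contact_force: [-1.2, -0.3, -1.1]
opening: 0.0161
```

```bash
python3 - <<'E'
from h import *
plan(.6188,-.0198,.185,np.pi/2)
E
```

```text
clock 23.95 tcp [ 0.61   -0.0201  0.2053] yaw -1.570 tilt 0.0113 F [-1.2 -0.3 -1.1] open 0.0161 q [ 0.28  0.46 -0.41  1.68  0.2   1.06 -1.76]
shift now(cm) [ 2.02 -0.04 -0.9 ] rot [ 0.001  0.011 -0.003] shift after rot(cm) [ 2.03 -0.03 -0.88]
```

move_arm(increments=[{"tx":0.5,"ty":-0.03,"tz":-0.8,"rx":0,"ry":0.011,"rz":-0.003},{"tx":0.9,"ty":0,"tz":0,"rx":0,"ry":0,"rz":0},{"tx":0.5,"ty":0,"tz":0,"rx":0,"ry":0,"rz":0},{"tx":0,"ty":0,"tz":0,"rx":0,"ry":0,"rz":0}])

```text
clock: 24.28
eef_pos: [0.6138, -0.0199, 0.1833]
tcp_rot: [-0.706, -0.0, 0.708, -0.0]
contact_force: [0.2, 0.7, -1.8]
opening: 0.0162
```

```bash
python3 - <<'E'
from h import *
plan(.6188,-.0198,.1586,np.pi/2)
E
```

```text
clock 24.28 tcp [ 0.6138 -0.0199  0.1833] yaw -1.570 tilt 0.0037 F [ 0.2  0.7 -1.8] open 0.0162 q [ 0.28  0.48 -0.4   1.7   0.22  1.01 -1.77]
shift now(cm) [ 2.46 -0.01 -0.51] rot [0.001 0.004 0.   ] shift after rot(cm) [ 2.47 -0.01 -0.5 ]
```

move_arm(increments=[{"tx":0.2,"ty":0,"tz":-0.55,"rx":0,"ry":0.003,"rz":0},{"tx":0.5,"ty":0,"tz":0,"rx":0,"ry":0,"rz":0},{"tx":0,"ty":0,"tz":0,"rx":0,"ry":0,"rz":0}])

```text
clock: 24.53
eef_pos: [0.6182, -0.0202, 0.1757]
tcp_rot: [-0.707, -0.0, 0.708, -0.001]
contact_force: [0.1, 0.1, -1.0]
opening: 0.0161
```

```bash
python3 - <<'E'
from h import *
plan(.6188,-.0198,.1586,np.pi/2)
K,P,p,d=wlook('w25')
p,d=capture('scene');cv2.imwrite('pics/s25.png',cv2.resize(p[100:240,230:400,::-1],None,fx=4,fy=4))
E
```

```text
clock 24.53 tcp [ 0.6182 -0.0202  0.1757] yaw -1.570 tilt 0.0015 F [ 0.1  0.1 -1. ] open 0.0161 q [ 0.28  0.5  -0.4   1.7   0.22  1.   -1.77]
shift now(cm) [ 1.71 -0.04 -0.07] rot [ 0.001  0.001 -0.001] shift after rot(cm) [ 1.71 -0.04 -0.06]
```

View pics/s25.png

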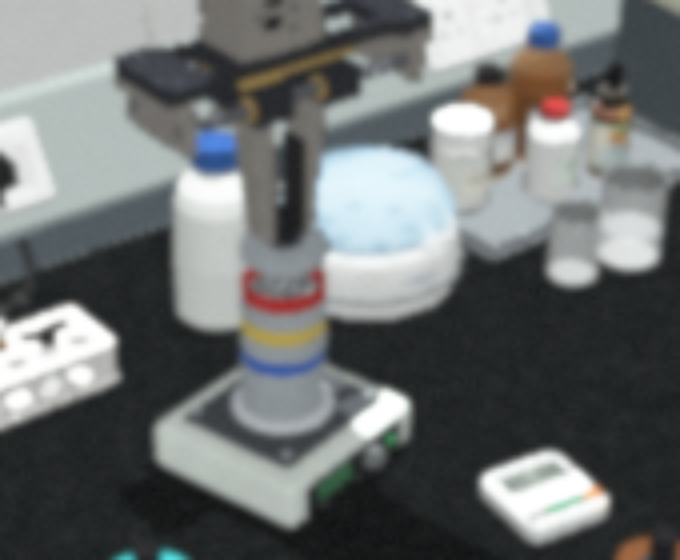

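Aligned above the red sieve. Lower it.

move_arm(increments=[{"tx":0.5,"ty":-0.04,"tz":-0.04,"rx":0,"ry":0,"rz":0},{"tx":0.6,"ty":0,"tz":0,"rx":0,"ry":0,"rz":0},{"tx":0.4,"ty":0,"tz":0,"rx":0,"ry":0,"rz":0},{"tx":0,"ty":0,"tz":0,"rx":0,"ry":0,"rz":0}])

```text
clock: 24.97
eef_pos: [0.6198, -0.0196, 0.1611]
tcp_rot: [0.708, 0.0, -0.706, 0.001]
contact_force: [-0.0, 1.0, -0.9]
opening: 0.0157
```

```bash
python3 - <<'E'
from h import *
plan(.6188,-.0198,.1586,np.pi/2)
E
```

```text
clock 24.97 tcp [ 0.6198 -0.0196  0.1611] yaw -1.570 tilt 0.0021 F [-0.   1.  -0.9] open 0.0157 q [ 0.27  0.51 -0.39  1.71  0.23  0.97 -1.78]
shift now(cm) [0.25 0.02 0.1 ] rot [ 0.001 -0.002 -0.001] shift after rot(cm) [0.25 0.02 0.1 ]
```

move_arm(increments=[{"tx":0.3,"ty":0.02,"tz":0.1,"rx":0,"ry":-0.002,"rz":0},{"tx":0.05,"ty":0,"tz":0,"rx":0,"ry":0,"rz":0},{"tx":0,"ty":0,"tz":0,"rx":0,"ry":0,"rz":0}])

```text
clock: 25.22
eef_pos: [0.6201, -0.0196, 0.1588]
tcp_rot: [0.708, 0.0, -0.706, 0.001]
contact_force: [0.8, -0.7, -1.0]
opening: 0.0161
```

```bash
python3 - <<'E'
from h import *
plan(.6188,-.0198,.1586,np.pi/2)
E
```

```text
clock 25.22 tcp [ 0.6201 -0.0196  0.1588] yaw -1.569 tilt 0.0030 F [ 0.8 -0.7 -1. ] open 0.0161 q [ 0.27  0.51 -0.39  1.71  0.23  0.96 -1.78]
shift now(cm) [0.02 0.02 0.13] rot [ 0.001 -0.003 -0.001] shift after rot(cm) [0.02 0.02 0.13]
```

Press a hair more to feel the seat, then release.

move_arm(increments=[{"tx":0.2,"ty":0,"tz":0.13,"rx":0,"ry":-0.003,"rz":0},{"tx":0,"ty":0,"tz":0,"rx":0,"ry":0,"rz":0}])

```text
clock: 25.38
eef_pos: [0.6207, -0.0196, 0.159]
tcp_rot: [0.709, 0.0, -0.706, 0.001]
contact_force: [-0.4, 1.0, -1.1]
opening: 0.016
```

move_arm(increments=[{"tx":0,"ty":0,"tz":0,"rx":0,"ry":0,"rz":0},{"tx":0,"ty":0,"tz":0,"rx":0,"ry":0,"rz":0},{"tx":0,"ty":0,"tz":0,"rx":0,"ry":0,"rz":0},{"tx":0,"ty":0,"tz":0,"rx":0,"ry":0,"rz":0},{"tx":0,"ty":0,"tz":0,"rx":0,"ry":0,"rz":0}], claw=50)

```text
clock: 25.8
eef_pos: [0.6202, -0.0195, 0.1583]
tcp_rot: [0.708, 0.0, -0.706, 0.001]
contact_force: [0.0, 0.8, -0.3]
opening: 0.0454
```

move_arm(increments=[{"tx":-1.5,"ty":0,"tz":0,"rx":0,"ry":0,"rz":0},{"tx":-3,"ty":0,"tz":0,"rx":0,"ry":0,"rz":0},{"tx":-3,"ty":0,"tz":0,"rx":0,"ry":0,"rz":0},{"tx":-3,"ty":0,"tz":0,"rx":0,"ry":0,"rz":0},{"tx":0,"ty":0,"tz":0,"rx":0,"ry":0,"rz":0}])

```text
clock: 26.22
eef_pos: [0.6177, -0.0194, 0.2635]
tcp_rot: [-0.705, -0.001, 0.709, -0.001]
contact_force: [1.0, 0.6, 0.6]
opening: 0.046
```

```bash
python3 - <<'E'
from h import *
plan(.6188,-.0198,.26,np.pi/2)
K,P,p,d=wlook('w26')
x=circ(K,P,p,d,.154,None,(.62,-.02),zb=(.148,.162),rad=.04)
circ(K,P,p,d,.178,None,(.62,-.02),zb=(.170,.19),rad=.04)
W=pts(K,d,P);m=(d>0)&(np.hypot(W[...,0]-x[0],W[...,1]-x[1])<.026)&(W[...,2]>.148)&(W[...,2]<.162)
q=W[m];print(len(q),np.linalg.lstsq(np.c_[q[:,:2]-x,np.ones(len(q))],q[:,2],rcond=None)[0])
p,d=capture('scene');cv2.imwrite('pics/s26.png',cv2.resize(p[100:240,230:400,::-1],None,fx=4,fy=4))
Kt=camera_params('top');p,d=capture('top');W=pts(Kt,d)
for k,(u,v) in {'green':(251,235),'funnel':(229,148),'timer':(366,221),'stir':(281,218)}.items():
    w=W[v-14:v+15,u-14:u+15].reshape(-1,3); q=w[(w[:,2]>.006)&(d[v-14:v+15,u-14:u+15].ravel()>0)]; print(k,len(q),q[:,:2].mean(0).round(4))
E
```

```text
clock 26.22 tcp [ 0.6177 -0.0194  0.2635] yaw -1.569 tilt 0.0053 F [1.  0.6 0.6] open 0.0460 q [ 0.29  0.41 -0.42  1.61  0.18  1.17 -1.74]
shift now(cm) [ 0.35  0.04 -0.11] rot [0.002 0.005 0.   ] shift after rot(cm) [ 0.35  0.04 -0.11]
px [320.6 193.5] circle [ 0.6202 -0.0198] r 0.0274 res 0.0003 zmed 0.1541 n 2612
px [320.6 200.8] circle [ 0.6207 -0.0198] r 0.0084 res 0.0004 zmed 0.1777 n 351
2239 [ 0.00115674 -0.0021543   0.15425783]
green 280 [0.4203 0.2232]
funnel 243 [0.6906 0.3082]
timer 840 [ 0.4444 -0.0406]
stir 18 [0.4696 0.1421]
```

View pics/s26.png

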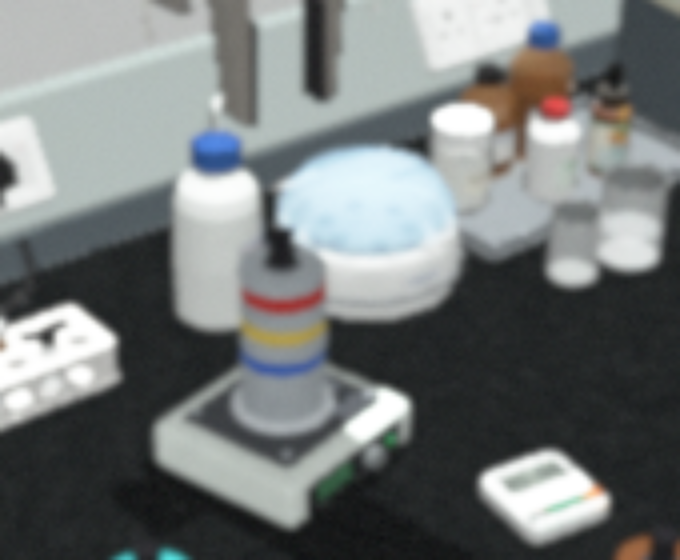

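View pics/w26.png

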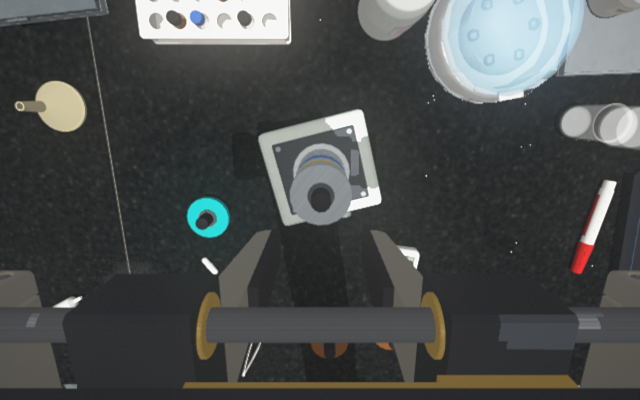

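move_arm(increments=[{"tx":-1,"ty":0,"tz":0,"rx":0,"ry":0,"rz":0},{"tx":0,"ty":0,"tz":0,"rx":0,"ry":0,"rz":0},{"tx":0,"ty":0,"tz":0,"rx":0,"ry":0,"rz":0}])

```text
clock: 26.62
eef_pos: [0.6124, -0.0203, 0.2639]
tcp_rot: [-0.699, -0.001, 0.715, -0.001]
contact_force: [0.1, 0.2, -0.5]
opening: 0.046
```

```bash
python3 - <<'E'
from station import hand_in,status
print(hand_in(), status.read_state()['clock'])
E
```

```text
the job is handed in; nothing more can be done
the job is handed in; nothing more can be done
```

The stack is built on the shaker pan in the order blue, yellow, red, steel lid. It is released with the gripper clear, and I handed it in at about 27 s; no verdict is reported.

**Heights:** Measured tops against what full seating should give:

| Part | Measured (mm) | Expected (mm) |
|---|---|---|
| Blue rim | 95.6 | 96 |
| Yellow rim | 119.7 | 120 |
| Red rim | 143.4 | 144 |
| Lid disc | 154.1 | 154 |

**Centring and level:** Each centre measured within about 2 mm of the one below. The lid's tilt measured about 0.002 rad. A rough fit gave 0.017 rad for the blue sieve. I did not measure the tilt of the yellow or red.

**Seating force:** Only the yellow sieve showed a clear push-back, 7.5 N. For the others I judged seating by height alone.

**Bystanders:** The green sieve and funnel read within 1 mm of where they started. The stir bar read within about 5 mm, from few points. The arm hid the timer in the last overhead view, so that reading (off by about 85 mm) is invalid; in the scene camera the timer looked unmoved.

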